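Set out, flux and bridge the brass strips on the soldering board

ROBOT

A 7-joint arm with a two-finger parallel gripper is mounted at the origin on the work surface. World frame = base frame: x ahead of the robot, y to its left, z up, the work surface at z = 0. Lengths are in m, angles in rad, forces in N, time in s.
With the tool pointing down it reaches from about 0.4 to 0.85 m from the base axis. Payload 10.4 kg.
Tool frame: the origin (TCP) lies between the finger pads; the fingertips stand 19 mm ahead of it and the grasp point (between the pads) is the TCP (manip.tips_ahead is the distance from the TCP to the fingertips, in m); z points along the fingers, y is the line along which they close (so a half turn about z gives the same grasp; the last joint's range is limited). The gripper opens to 85 mm and grips with 20 to 120 N. Pads are 22 mm wide; open, the fingers measure 114 mm over their backs; the gripper's body (76 mm by 85 mm) begins 54 mm behind the grasp point. The pads swing forward as they close: fully open they stand 13 mm farther back than shut.
Start: joints at [1.077, 0.332, -0.065, 1.46, 0.022, 1.35, -0.088], TCP at [0.284, -0.557, 0.25] pointing down, gripper open.
Joint ranges: [-2.6, 2.6], [-0.5, 2.12], [-1.47, 1.34], [0.16, 2.42], [-1.27, 4.41], [0.06, 2.06], [-2.6, 2.6]. Speed limits (rad/s): [2.22, 2.22, 2.79, 2.79, 3.14, 3.14, 3.14].

INTERFACE

Orientations are given as a unit quaternion [x, y, z, w].
In Python, from workcell import manip, viewer gives the robot as it stands.
- The arm moves only by the tool arm_command, never from a script. Its argument "series" is text: rows parted by semicolons, each of 5 numbers parted by spaces: the closure, from 0 (fully open) to 1 (shut), then the shift along the tool's x, y, z normalised to -1 to 1, where 1 is 0.4 m, then the turn about the tool's z normalised to -1 to 1, where 1 is 180 degrees. In form: jaw tx ty tz spin; .... A call has exactly 10 rows; each row shifts and turns the commanded pose from where the row before left it, along the tool's axes as they then stand; what a row does not reach is not made up. A row lasts 1/8 s, in which the tool goes at most 62.5 mm and 10.7 degrees, less where a joint would pass 70% of its speed; a pose out of reach is approached as far as the arm can. A call with a number of a shift or a turn outside -1 to 1 is refused whole. A call with a gripper value outside its range is refused whole. The fingers move at their own pace and stop on an object; "newtons" is the grip in N (left out, the last holds). Time passes only in rows, so rows that do not move let the fingers close, or fill a call up. It gives the time, the measured TCP pose, the force, the opening and the grip force at its end, in the units of the state.
- manip.get_obs(): the state, without advancing time (a new reading comes with each control period).
- viewer.camera(name): name is "side" or "top"; returns a dict with "pixels" (400x640x3 uint8, red, green, blue), "intrinsics" (3x3 intrinsics, pixels), "D" ([k1, k2, p1, p2, k3] as OpenCV has them; the pictures are not rectified), "extrinsics" (4x4, takes a point from world to camera coordinates). Camera axes: x right, y up, looking along -z (the intrinsics and any distortion apply to the point x, -y, -z); pixel columns grow to the right and rows downward; lengths in m; the calibration is good to about 2 mm. A picture is of the moment at which its call begins. There is no depth.
- manip.hand_in(): hands the job in; it is judged then, once.
The state is a dict: "clock": time; "joint_pos": joint angles; "joint_velocities": joint speeds; "tau": joint torques, N m; "position": TCP position; "ee_rot": TCP orientation; "ft_force": force on the tool from outside, world axes, zero at the start; "torque": the same for the moment, N m; "grip_width": opening from 0.0 (shut) to 1.0 (fully open); "grasp_force": force on a finger pad.
Only numpy, scipy, OpenCV 4.12 (cv2) and the standard library are available. Lean on these libraries where they do the work, as an engineer would, in place of code of your own. Each camera call takes 0.05 s, during which the arm holds its last target. There are 200 camera calls.

TASK

Lay each brass strip that is there lengthwise on the scribed outline of its own length on the soldering board, its far end against the fence. Then dip the bristles of the bent brush well into the stone dish, touch them on top of each strip in turn from the longest to the shortest, and put the brush back lying in both notches of its rest. Finish by laying the steel bar flat across the two grey supports, centred and square over the row, with the strips still in their places (straighten any that have been knocked), and leave the dish and the other things on the bench where they are.

Things in the scene. Friction and masses are not known exactly. Their poses are not given: they have to be found in the camera images.
- strip_a: longest of the brass strips, a plain bar 135 x 16 x 13 mm (x, y, z); origin at the centre of its underside, x along its length, lies flat. May be absent (3 or 4 of the four strips are there).
- strip_b: second longest of the brass strips, a plain bar 115 x 16 x 13 mm (x, y, z); origin at the centre of its underside, x along its length, lies flat. May be absent (3 or 4 of the four strips are there).
- strip_c: second shortest of the brass strips, a plain bar 95 x 16 x 13 mm (x, y, z); origin at the centre of its underside, x along its length, lies flat. May be absent (3 or 4 of the four strips are there).
- strip_d: shortest of the brass strips, a plain bar 75 x 16 x 13 mm (x, y, z); origin at the centre of its underside, x along its length, lies flat. May be absent (3 or 4 of the four strips are there).
- lane_a (a point): the middle of the scribed outline for the longest strip, on the board's top (8 mm above the bench). Where the origin of that strip must come when its far end is against the fence. x along the lane towards the fence, same axes as the board.
- lane_b (a point): the middle of the scribed outline for the second longest strip, on the board's top (8 mm above the bench). Where the origin of that strip must come when its far end is against the fence. x along the lane towards the fence, same axes as the board.
- lane_c (a point): the middle of the scribed outline for the second shortest strip, on the board's top (8 mm above the bench). Where the origin of that strip must come when its far end is against the fence. x along the lane towards the fence, same axes as the board.
- lane_d (a point): the middle of the scribed outline for the shortest strip, on the board's top (8 mm above the bench). Where the origin of that strip must come when its far end is against the fence. x along the lane towards the fence, same axes as the board.
- board: fixed pale board 190 x 292 x 8 mm (x, y, z), origin: underside centre. Steel fence on its far (+x) edge: near face at x = 80 mm, 16 high, 210 wide. Four lanes 52 mm apart run from it to -x: longest at y = +78, shortest at -78. Between them ribs 4 high, 12 wide (8 at y = +98, -98), 125 long. Two grey supports 44 x 24 x 20 mm at x = 40, y = +129 and -129.
- bridge (a point): point midway between the two supports, at the height of their flat tops (28 mm above the bench, 7 mm above a laid strip); axes as the board's: y from support to support.
- bar: flat steel retaining bar, 24 x 280 x 12 mm (x, y, z), long axis y; origin at the centre of its underside. Starts on the bench in front of the board. Laid well, its origin is at the bridge point and its y along the bridge's y (either way round).
- brush: bent flux brush, 60 g. Square wooden handle 150 x 14 x 14 mm along x; origin at the centre of the handle's underside. From the +x end of the handle a thin copper neck runs on to x = 110 mm and then turns straight down to the bristles, whose end is at x = 110, z = -68 mm. Starts lying in the notches of its rest.
- brush_tip (a point): lower end of the bristles (14 mm thick, 20 mm long, pointing down).
- rest: fixed wooden brush rest: base 120 x 60 x 8 mm, uprights 12 mm thick at x = +45 and -45 mm, each with a notch 30 mm wide between 12 mm high lips, notch floors 95 mm above the bench. The handle lies in both notches along the rest's x: brush origin 95 mm above the rest's origin (centre of its underside).
- dish: square stone flux dish, 90 x 90 x 45 mm, open on top, hollow 64 x 64 mm and 35 mm deep; heavy but loose. Origin at the centre of its underside.
- dish_mouth (a point): centre of the dish's mouth, level with its rim, 45 mm above the bench.
- spool: bystander: small copper wire spool, 32 mm across, 28 mm high, standing among the strips.
- weight: bystander: steel cylinder 34 mm across, 25 mm high, near the rest and dish.
- pliers_one: bystander: pliers lying beyond the board, about 160 mm long, 14 mm high.
- pliers_two: bystander: pliers lying at the far right, about 160 mm long.
- hammer: bystander: hammer lying beyond the board.
- spray: bystander: clear bottle 150 mm high at the far left.
There are look-alikes about, which are no part of the job. What is shaped like the brush but green is not meant. What is shaped like the strip_a but white is not meant.

How it is judged:
On the way, in this order (a step that is already met when the one before it is completed fails the run):
1. every strip there is lies in its own lane against the fence (x of strip_a in the frame of lane_a between -0.007 and 0.004 m and y of strip_a in the frame of lane_a between -0.008 and 0.008 m and z of strip_a in the frame of lane_a below 0.004 m and angle between the x axis of strip_a and the x axis of lane_a, either way round below 0.1 rad and linear speed of each of strip_a, strip_b, strip_c, strip_d below 0.02 m/s and x of strip_b in the frame of lane_b between -0.007 and 0.004 m and y of strip_b in the frame of lane_b between -0.008 and 0.008 m and z of strip_b in the frame of lane_b below 0.004 m and angle between the x axis of strip_b and the x axis of lane_b, either way round below 0.1 rad and x of strip_c in the frame of lane_c between -0.007 and 0.004 m and y of strip_c in the frame of lane_c between -0.008 and 0.008 m and z of strip_c in the frame of lane_c below 0.004 m and angle between the x axis of strip_c and the x axis of lane_c, either way round below 0.1 rad and x of strip_d in the frame of lane_d between -0.007 and 0.004 m and y of strip_d in the frame of lane_d between -0.008 and 0.008 m and z of strip_d in the frame of lane_d below 0.004 m and angle between the x axis of strip_d and the x axis of lane_d, either way round below 0.1 rad), for 0.2 s.
2. the held brush's tip is at least 12 mm below the dish's rim, inside the hollow (z of brush_tip in the frame of dish_mouth below -0.012 m and x of brush_tip in the frame of dish_mouth between -0.032 and 0.032 m and y of brush_tip in the frame of dish_mouth between -0.032 and 0.032 m and contact force between the fingers and brush above 0.3 N), for 0.15 s.
3. the brush's tip touches the top of the longest strip (x of brush_tip in the frame of strip_a between -0.0705 and 0.0705 m and y of brush_tip in the frame of strip_a between -0.011 and 0.011 m and z of brush_tip in the frame of strip_a between 0.005 and 0.017 m), for 0.1 s.
4. the brush's tip touches the top of the second longest strip (x of brush_tip in the frame of strip_b between -0.0605 and 0.0605 m and y of brush_tip in the frame of strip_b between -0.011 and 0.011 m and z of brush_tip in the frame of strip_b between 0.005 and 0.017 m), for 0.1 s.
5. the brush's tip touches the top of the second shortest strip (x of brush_tip in the frame of strip_c between -0.0505 and 0.0505 m and y of brush_tip in the frame of strip_c between -0.011 and 0.011 m and z of brush_tip in the frame of strip_c between 0.005 and 0.017 m), for 0.1 s.
6. the brush's tip touches the top of the shortest strip (x of brush_tip in the frame of strip_d between -0.0405 and 0.0405 m and y of brush_tip in the frame of strip_d between -0.011 and 0.011 m and z of brush_tip in the frame of strip_d between 0.005 and 0.017 m), for 0.1 s.
7. the bar lies across the two supports (x of bar in the frame of bridge between -0.014 and 0.014 m and y of bar in the frame of bridge between -0.016 and 0.016 m and z of bar in the frame of bridge between -0.003 and 0.004 m and angle between the y axis of bar and the y axis of bridge, either way round below 0.12 rad and linear speed of bar below 0.02 m/s), for 0.2 s.
At the end, for the whole second after the job is handed in: Each strip flat on its lane (8 mm sideways, end within 7 mm of the fence, 0.1 rad); bar flat on both supports (centred within 14 mm across, 16 mm along, 0.12 rad); brush lying in both notches of its rest (30 mm along, tilt under 0.15 rad); all released and at rest (all of step 1 and all of step 7 and x of brush in the frame of rest between -0.03 and 0.03 m and y of brush in the frame of rest between -0.013 and 0.013 m and z of brush in the frame of rest between 0.09 and 0.101 m and angle between brush's own z axis and vertical below 0.15 rad and linear speed of brush below 0.02 m/s); the robot touches nothing.
It fails at once if the dish is shoved more than 40 mm or tipped (distance of dish from where it was at the start of the episode above 0.04 m or angle between dish's own z axis and vertical above 0.4 rad).
It fails at once if another thing on the bench is moved more than 50 mm (distance of any of spool, weight, pliers_one, pliers_two, hammer, spray from where it was at the start of the episode above 0.05 m).
Of strip_a, strip_b, strip_c, strip_d only 3 to 4 are there at a start; the rules pass over those that are not, and their reading is None.
At some moment in a run one of strip_a, strip_b, strip_c, strip_d may be knocked a few centimetres aside while the robot is not near it.
It also fails if it takes over 210 s, if anything falls off the work surface, if the arm or the gripper's body presses on something with over 40 N, if the wrist force passes 120 N, or if a joint passes its speed limit or range.

## Working session

There is one attempt and no reset: what is moved stays moved. The work goes in short steps, Python scripts to look and compute and a tool call to move; the robot and the scene stay as the last step left them, time stands still between calls to the robot, and variables do not carry over. Pictures are saved under pics/ and viewed, at most 17 in all, crops included, and the job is handed in when it is done.

Besides the shell and the picture viewer there is one more tool, called after "Call:" as name(argument=value, ...), one argument or row to a line, values as JSON. arm_command: Moves the arm, as the interface text tells. Scaled input: -1 to 1 covers 0.4 m each way for a shift and 180 degrees each way for a turn. Its arguments: {"type":"object","properties":{"series":{"type":"string"},"newtons":{"type":"number"}},"required":["series"]}

```bash
ls; mkdir -p pics
python3 - <<'E'
from workcell import manip, viewer
import cv2
for n in("top","side"):
    c=viewer.camera(n); cv2.imwrite(f"pics/{n}0.png",c["pixels"][:,:,::-1]); print(n,c["intrinsics"],c["D"],c["extrinsics"])
print(manip.get_obs())
E
```

```text
pics
top [[440.82274033   0.         316.20382357]
 [  0.         440.82274033 194.79329319]
 [  0.           0.           1.        ]] [-0.01644294  0.          0.          0.          0.        ] [[-0.01805659 -0.99981183 -0.00708976  0.0102743 ]
 [ 0.98448835 -0.01901665  0.17441635 -0.51682636]
 [-0.17451835 -0.00383043  0.98464647 -1.29045292]
 [ 0.          0.          0.          1.        ]]
side [[384.21216388   0.         317.47028342]
 [  0.         384.21216388 197.85752534]
 [  0.           0.           1.        ]] [-0.07840579  0.          0.          0.          0.        ] [[-0.88448471 -0.4662261  -0.01788922  0.43341361]
 [ 0.28567364 -0.57147373  0.76929081 -0.20944047]
 [-0.36888667  0.67531548  0.63864828 -0.87274563]
 [ 0.          0.          0.          1.        ]]
{'clock': 0.1, 'joint_pos': array([ 1.07742074,  0.3327635 , -0.06468473,  1.46084393,  0.0215929 ,
        1.34991393, -0.08847114]), 'joint_velocities': array([-0.00045673, -0.00273552,  0.00015455, -0.00496068,  0.00012316,
       -0.00033972,  0.00078899]), 'tau': array([ 1.85158446e-03, -6.26741982e+01,  4.95559734e-02, -3.92432749e+01,
        1.63310312e-02,  6.89484179e-03, -2.51758047e-05]), 'position': array([ 0.28333733, -0.5567379 ,  0.24963006]), 'ee_rot': array([ 9.72420080e-01,  2.33235519e-01, -1.70458015e-04, -5.92839641e-04]), 'ft_force': array([ 0.01291342,  0.38178488, -0.13032204]), 'torque': array([ 0.03208254, -0.03206843, -0.01436334]), 'grasp_force': 0.0, 'grip_width': 1.0036382494328813}
```

View pics/top0.png

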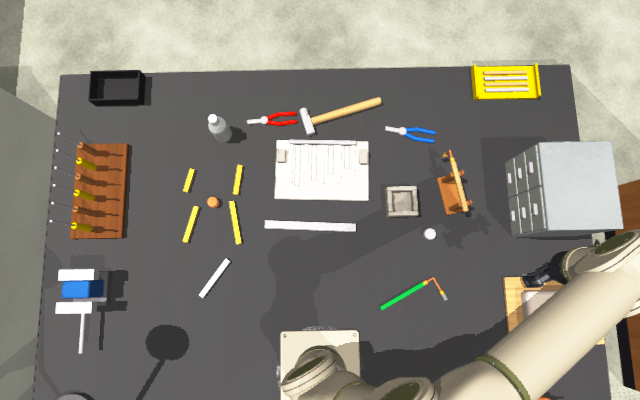

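View pics/side0.png

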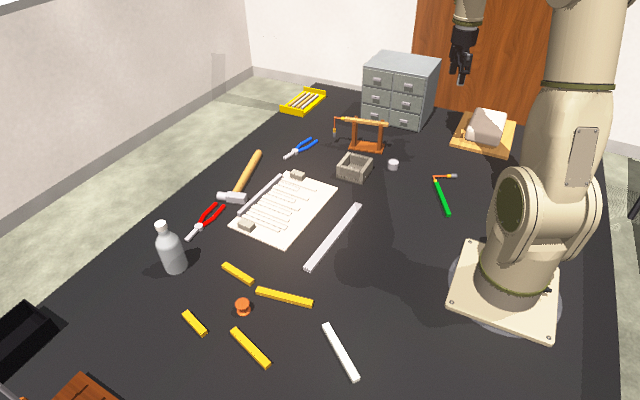

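The top view shows four brass strips around (189,180), (238,180), (190,224) and (235,222), with the orange spool at (213,202). The white decoy strip is at (215,278), and the green decoy brush at (410,292). The wooden brush lies on its rest at (456,182), the dish is at (402,201), the bar at (310,226), and the board at (322,170).

```bash
cat > h.py <<'E'
from workcell import manip, viewer
import cv2, numpy as np
F=np.diag([1.,-1,-1])
def cam(n):
    c=viewer.camera(n); c["hsv"]=cv2.cvtColor(c["pixels"],cv2.COLOR_RGB2HSV); return c
def rays(c,p):
    E=np.array(c["extrinsics"]); R=F@E[:3,:3]; t=F@E[:3,3]
    u=cv2.undistortPoints(np.float64(p).reshape(-1,1,2),np.array(c["intrinsics"]),np.array(c["D"])).reshape(-1,2)
    return -R.T@t, np.c_[u,np.ones(len(u))]@R
def plane(c,p,z):
    o,d=rays(c,p); return o+d*((z-o[2])/d[:,2])[:,None]
def tri(ca,pa,cb,pb):
    oa,da=rays(ca,pa); ob,db=rays(cb,pb); da=da[0]/np.linalg.norm(da);db=db[0]/np.linalg.norm(db)
    s=np.linalg.lstsq(np.c_[da,-db],ob-oa,rcond=None)[0]; A=oa+s[0]*da;B=ob+s[1]*db
    return (A+B)/2, np.linalg.norm(A-B)
def proj(c,P):
    E=np.array(c["extrinsics"]);R=F@E[:3,:3]; t=F@E[:3,3]
    return cv2.projectPoints(np.float64(P).reshape(-1,1,3),cv2.Rodrigues(R)[0],t,np.array(c["intrinsics"]),np.array(c["D"]))[0].reshape(-1,2)
def blobs(c,lo,hi,roi=None,amin=30):
    m=cv2.inRange(c["hsv"],lo,hi)
    if roi: k=np.zeros_like(m); x0,y0,x1,y1=roi; k[y0:y1,x0:x1]=1; m=m*k
    cs,_=cv2.findContours(m,cv2.RETR_EXTERNAL,cv2.CHAIN_APPROX_NONE)
    return [k for k in cs if cv2.contourArea(k)>amin]
def cen(k):
    M=cv2.moments(k); return np.array([M["m10"],M["m01"]])/M["m00"]
def rect(c,k,z):
    P=plane(c,k,z)[:,:2]; (x,y),(w,h),a=cv2.minAreaRect(np.float32(P*1000))
    if w<h: w,h,a=h,w,a+90
    return np.array([x,y])/1000,(w,h),(a+90)%180-90
E
python3 - <<'E'
from h import *
t,s=cam("top"),cam("side")
T=blobs(t,(18,120,90),(35,255,255),(150,150,260,255)); S=blobs(s,(18,120,60),(35,255,255),(150,240,330,390))
for k in T:
    best=min(((np.round(tri(t,cen(k),s,cen(j))[0],4),tri(t,cen(k),s,cen(j))[1],cen(j)) for j in S),key=lambda q:q[1]+abs(q[0][2]))
    c0,wh,a=rect(t,k,.0065); print(cen(k).round(1),c0.round(4),np.round(wh,1),round(a,1),"tri",best)
for k in S: print("S",cen(k).round(1),*rect(s,k,.0065))
for n,x,roi in(("top",t,(262,130,382,245)),("side",s,(225,160,370,280))):
    x0,y0,x1,y1=roi; cv2.imwrite(f"pics/b_{n}.png",cv2.resize(x["pixels"][y0:y1,x0:x1,::-1],None,fx=5,fy=5,interpolation=cv2.INTER_CUBIC))
i=t["pixels"][140:230,370:490,::-1]; cv2.imwrite("pics/br.png",cv2.resize(i,None,fx=6,fy=6,interpolation=cv2.INTER_CUBIC))
E
```

```text
[190.6 223.9] [0.4403 0.3909] [116.3  19.5] -16.4 tri (array([0.439 , 0.3909, 0.0046]), np.float64(0.002416131186621241), array([250.41153574, 347.77494692]))
[234.9 222.3] [0.4428 0.2538] [135.5  18.3] 10.2 tri (array([0.4416, 0.2533, 0.0071]), np.float64(0.0012021357164342808), array([284.27040816, 296.73877551]))
[188.7 180.1] [0.5789 0.4013] [77.8 19.9] -15.1 tri (array([0.5781, 0.4012, 0.0057]), np.float64(0.0016788775048004643), array([194.50965251, 323.1956242 ]))
[237.4 179.5] [0.5788 0.2473] [96.9 19.7] -7.9 tri (array([0.5765, 0.2472, 0.0064]), np.float64(0.0020398618132096914), array([237.78308824, 273.52696078]))
S [250.4 347.8] [0.44046582 0.39044867] (121.27005767822266, 19.583908081054688) -16.808250427246094
S [194.5 323.2] [0.57826245 0.40094275] (84.49870300292969, 18.990238189697266) -15.719444274902344
S [284.3 296.7] [0.44322952 0.25296631] (138.86111450195312, 25.200973510742188) 10.573614120483398
S [237.8 273.5] [0.57757574 0.24672571] (103.35623168945312, 22.538734436035156) -7.823799133300781
```

View pics/b_top.png

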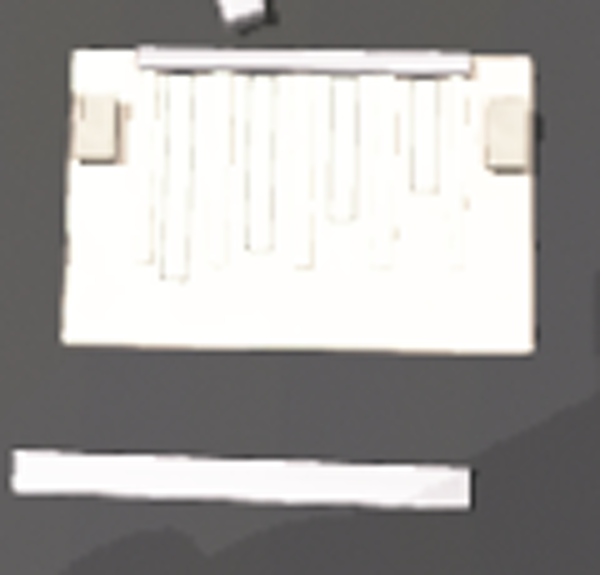

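View pics/br.png

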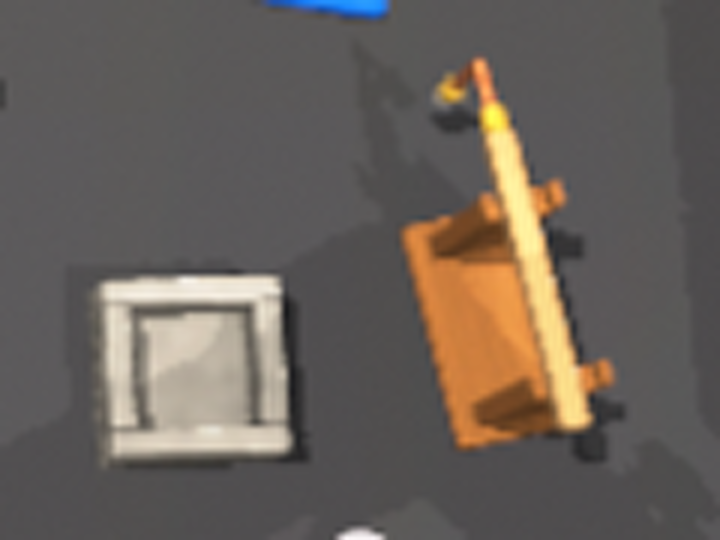

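The crop shows the pale board (top corners at about crop (72,48), (532,57), (535,352) and (62,345)). The fence is on the far edge and the lanes run longest (left) to shortest (right). The bar is just below the board. The second crop shows the dish at full-image (402,201), and the pale-wood brush in the notches with its neck pointing away from the robot and slightly left.

Brush candidates: (456,182) is pale wood with a copper neck on a rest, which matches. (410,292) is green, so it's a decoy. Strip_a candidates: (235,222) is brass, 135 mm long, which matches. (215,278) is white, so it's a decoy. The crops and lengths confirm both choices.

Run:
```python
from h import *
t,s=cam("top"),cam("side")
def big(c,roi,lo,hi,z):
    k=max(blobs(c,lo,hi,roi),key=cv2.contourArea); return k,rect(c,k,z)
W=((0,0,150),(180,60,255))
for n,c,rb,rr in(("top",t,(265,138,380,206),(258,215,362,236)),("side",s,(228,160,345,252),(300,198,366,275))):
    k,r=big(c,rb,*W,.005); print(n,"board",r); 
    q=cv2.approxPolyDP(k,5,True).reshape(-1,2); print(q.tolist(), plane(c,q,.008)[:,:2].round(3).tolist())
    k,r=big(c,rr,*W,.006); print(n,"bar",r, cen(k))
# features in top crop b_top (scale 5)
f=lambda p,x0,y0,sc:((np.float64(p)+.5)/sc-.5)+[x0,y0]
P=f([[72,48],[532,57],[535,352],[62,345]],262,130,5)
C=plane(t,P,.008)[:,:2]; print("corners z8",C.round(4).tolist(),"centre",C.mean(0))
P=f([[161,278],[188,281],[247,253],[274,254],[329,220],[356,222],[412,193],[438,194]],262,130,5)
C=plane(t,P,.008)[:,:2]; print("lane ends A..D mid",((C[::2]+C[1::2])/2).round(4).tolist())
P=f([[138,69],[470,75]],262,130,5); print("fence near top edge z24",plane(t,P,.024)[:,:2].round(4).tolist(),"z8",plane(t,P,.008)[:,:2].round(4).tolist())
# dish: rim outer corners in br crop
P=f([[100,283],[283,276],[290,435],[108,430]],370,140,6);C=plane(t,P,.045)[:,:2]; print("dish rim",C.round(4).tolist(),C.mean(0))
P=f([[140,308],[252,308],[262,425],[150,425]],370,140,6)
# brush handle ends (centre line) top z=.109
P=f([[573,422],[498,128]],370,140,6);C=plane(t,P,.105)[:,:2]; print("handle",C.round(4).tolist(),C.mean(0),np.linalg.norm(C[0]-C[1]))
P=f([[459,442],[405,228]],370,140,6);C=plane(t,P,.008)[:,:2]; print("base left edge",C.round(4).tolist())
x0,y0,x1,y1=325,105,405,185
cv2.imwrite("pics/brs.png",cv2.resize(s["pixels"][y0:y1,x0:x1,::-1],None,fx=7,fy=7,interpolation=cv2.INTER_CUBIC))
```

```text
top board (array([ 0.60598712, -0.01689296]), (294.3828430175781, 194.97007751464844), 87.78126525878906)
[[276, 140], [275, 198], [368, 199], [367, 141]] [[0.704, 0.126], [0.516, 0.129], [0.507, -0.16], [0.694, -0.164]]
top bar (array([0.4278168 , 0.02319005]), (280.9464111328125, 26.531784057617188), 86.70936584472656) [309.63994169 225.61200194]
side board (array([ 0.65036456, -0.02891815]), (315.6923828125, 288.7581787109375), 87.49112701416016)
[[337, 187], [286, 170], [245, 204], [246, 193], [228, 191], [228, 201], [245, 204], [228, 226], [284, 251]] [[0.507, -0.16], [0.692, -0.167], [0.711, 0.031], [0.738, -0.012], [0.793, 0.005], [0.764, 0.042], [0.711, 0.031], [0.698, 0.127], [0.514, 0.135]]
side bar (array([0.42805652, 0.02020906]), (289.55108642578125, 27.79477310180664), 86.74078369140625) [331.00267835 237.47966886]
corners z8 [[0.7062, 0.1258], [0.6943, -0.1673], [0.504, -0.1618], [0.5141, 0.1324]] centre [ 0.60464401 -0.01771578]
lane ends A..D mid [[0.5543, 0.0619], [0.5699, 0.0078], [0.5897, -0.0441], [0.6064, -0.0965]]
fence near top edge z24 [[0.6866, 0.0827], [0.6785, -0.126]] z8 [[0.6914, 0.0838], [0.6832, -0.1274]]
dish rim [[0.5377, -0.2127], [0.5395, -0.3055], [0.4583, -0.3044], [0.4626, -0.2133]] [ 0.49952806 -0.25896112]
handle [[0.454, -0.4267], [0.5995, -0.4012]] [ 0.52673332 -0.41392833] 0.14774073832543347
base left edge [[0.4579, -0.3997], [0.5711, -0.3793]]
```

View pics/brs.png

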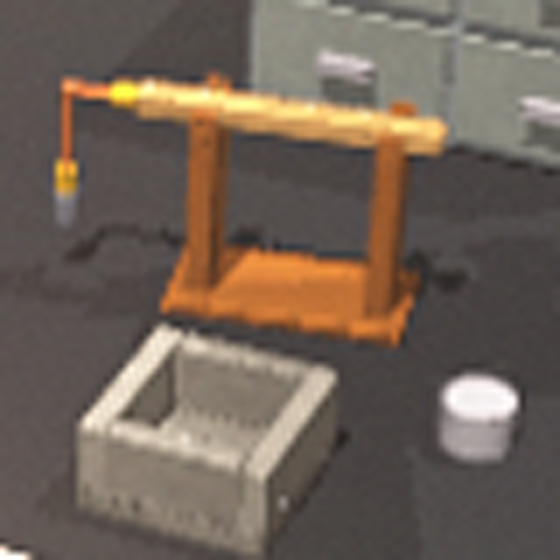

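View pics/b_side.png

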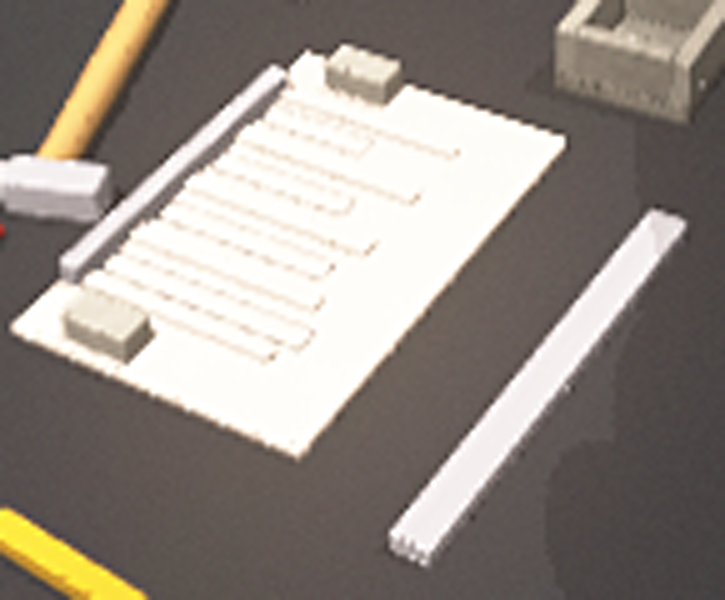

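The side view shows the board corners, the supports, the dish rim and both brush handle ends clearly. It confirms the brush lies in both notches with its neck tip away from the robot. I'll triangulate these points from both views to check the heights.

Run:
```python
from h import *
t,s=cam("top"),cam("side")
f=lambda p,x0,y0,sc:((np.float64([p])+.5)/sc-.5)+[x0,y0]
tb=lambda p:f(p,262,130,5); sb=lambda p:f(p,225,160,5); tr=lambda p:f(p,370,140,6); sr=lambda p:f(p,325,105,7)
for n,a,b in [("board nr",tb([535,350]),sb([566,138])),("board nl",tb([62,343]),sb([298,456])),("board fl",tb([72,48]),sb([12,326])),
 ("supR nearright top",tb([527,166]),sb([402,76])),("supL nearright top",tb([116,160]),sb([152,325])),("supL farleft top",tb([80,95]),sb([64,312])),
 ("bar l near top",tb([14,493]),sb([430,550])),("bar r near top",tb([470,508]),sb([686,226])),
 ("dish nl rim",tr([110,455]),sr([265,460])),("dish fl",tr([100,285]),sr([80,430])),("dish fr",tr([283,278]),sr([165,330])),("dish nr",tr([291,432]),sr([335,375])),
 ("handle rear",tr([573,418]),sr([438,135])),("handle front",tr([498,128]),sr([138,97])),("neck corner",tr([479,65]),sr([70,88])),("tip",tr([445,98]),sr([66,225])),
 ("upright lip rear",tr([603,372]),sr([405,108]))]:
    p,e=tri(t,a,s,b); print(n,p.round(4),round(e,4))
# board fit
L=np.array([[95,146],[95,-146],[-95,-146],[-95,146],[-55,78],[-35,26],[-15,-26],[5,-78]])/1000
Wd=np.array([[0.7062,0.1258],[0.6943,-0.1673],[0.504,-0.1618],[0.5141,0.1324],[0.5543,0.0619],[0.5699,0.0078],[0.5897,-0.0441],[0.6064,-0.0965]])
lc,wc=L.mean(0),Wd.mean(0); U,_,V=np.linalg.svd((L-lc).T@(Wd-wc)); R=(U@V).T; b=wc-R@lc
print("board",b,np.degrees(np.arctan2(R[1,0],R[0,0])),"res",((L@R.T+b-Wd)*1000).round(1).tolist())
for n,l in dict(a=(80-67.5,78),b=(80-57.5,26),c=(80-47.5,-26),d=(80-37.5,-78),bridge=(40,0)).items(): print(n,(R@np.array(l)/1000+b).round(4))
o=manip.get_obs(); from scipy.spatial.transform import Rotation as Ro; print(Ro.from_quat(o["ee_rot"]).as_matrix().round(3))
```

```text
board nr [ 0.5056 -0.162   0.0061] 0.0001
board nl [0.5155 0.1326 0.0052] 0.0006
board fl [0.7047 0.125  0.0082] 0.0031
supR nearright top [ 0.6198 -0.1608  0.0165] 0.0023
supL nearright top [0.6288 0.097  0.0178] 0.0015
supL farleft top [0.6688 0.1187 0.0284] 0.0007
bar l near top [0.4222 0.1617 0.0138] 0.0013
bar r near top [ 0.4082 -0.1181  0.007 ] 0.0008
dish nl rim [ 0.4487 -0.212   0.0552] 0.0002
dish fl [ 0.5369 -0.2131  0.0427] 0.0004
dish fr [ 0.5386 -0.3068  0.0404] 0.0017
dish nr [ 0.4569 -0.3071  0.0399] 0.0073
handle rear [ 0.4546 -0.4275  0.104 ] 0.003
handle front [ 0.5988 -0.4026  0.1019] 0.003
neck corner [ 0.6312 -0.3952  0.1027] 0.0018
tip [ 0.6361 -0.4016  0.021 ] 0.0024
upright lip rear [ 0.4767 -0.4431  0.1054] 0.0024
board [ 0.60485422 -0.01817995] -2.0857755531859965 res [[-1.1, -1.5], [0.2, -0.2], [0.6, 1.2], [1.1, -1.2], [-1.6, -0.1], [0.9, 1.3], [-0.8, 0.5], [0.6, 0.2]]
a [0.6202 0.0593]
b [0.6283 0.007 ]
c [ 0.6364 -0.0453]
d [ 0.6445 -0.0977]
bridge [ 0.6448 -0.0196]
[[ 0.891  0.454 -0.   ]
 [ 0.454 -0.891  0.   ]
 [ 0.    -0.    -1.   ]]
```

Heights match the text: board top about 6–8 mm, supports about 28, dish rim about 43, handle about 103 (given 95–109). Next is a small planner that converts waypoints into tool-axis rows.

```bash
cat > plan.py <<'E'
# python3 plan.py x,y,z,phi,jaw[,rows_min] ...   phi = world angle of tool x, deg; prints rows in tens
import sys, numpy as np
from workcell import manip
from scipy.spatial.transform import Rotation as Ro
o=manip.get_obs(); R=Ro.from_quat(o["ee_rot"]).as_matrix(); p=np.array(o["position"]); ph=np.degrees(np.arctan2(R[1,0],R[0,0]))
print("at",p.round(4),round(ph,2),"q",o["joint_pos"].round(2),"F",o["ft_force"].round(1),"grip",round(o["grip_width"],3),round(o["grasp_force"],1),"t",round(o["clock"],2))
rows=[]
for a in sys.argv[1:]:
    v=[float(x) for x in a.split(",")]; g=np.array(v[:3]); dphi=(v[3]-ph+180)%360-180
    n=int(max(1,np.ceil(np.linalg.norm(g-p)/.045),np.ceil(abs(dphi)/9),v[5] if len(v)>5 else 1))
    for i in range(n):
        q=p+(g-p)/(n-i); d=q-p; dp=((v[3]-ph+180)%360-180)/(n-i); c,s=np.cos(np.radians(ph)),np.sin(np.radians(ph))
        r=np.round([(c*d[0]+s*d[1])/.4,(s*d[0]-c*d[1])/.4,-d[2]/.4,-dp/180],3)
        p=p+.4*np.array([c*r[0]+s*r[1],s*r[0]-c*r[1],-r[2]]); ph-=180*r[3]; rows.append(f"{v[4]:g} "+" ".join(f"{x:g}" for x in r+0.))
j=rows[-1].split()[0]
while len(rows)%10: rows.append(f"{j} 0 0 0 0")
for i in range(0,len(rows),10): print("; ".join(rows[i:i+10]))
E
python3 plan.py 0.50,-0.2,0.22,90,0.5 0.4428,0.2538,0.12,190.2,0.5 0.4428,0.2538,0.06,190.2,0.5
```

```text
at [ 0.2835 -0.557   0.2502] 26.97 q [ 1.08  0.33 -0.06  1.46  0.02  1.35 -0.09] F [-0.2 -0.3  0. ] grip 0.999 0.0 t 0.4
0.5 0.089 -0.055 0.008 -0.035; 0.5 0.094 -0.045 0.007 -0.035; 0.5 0.099 -0.034 0.008 -0.035; 0.5 0.102 -0.023 0.007 -0.035; 0.5 0.104 -0.012 0.008 -0.035; 0.5 0.104 -0.001 0.007 -0.035; 0.5 0.104 0.011 0.008 -0.035; 0.5 0.102 0.022 0.007 -0.035; 0.5 0.099 0.033 0.008 -0.035; 0.5 0.094 0.044 0.007 -0.035
0.5 0.095 -0.012 0.021 -0.046; 0.5 0.095 0.002 0.021 -0.046; 0.5 0.094 0.015 0.021 -0.046; 0.5 0.091 0.029 0.021 -0.047; 0.5 0.086 0.042 0.021 -0.046; 0.5 0.079 0.054 0.021 -0.047; 0.5 0.07 0.065 0.021 -0.046; 0.5 0.06 0.074 0.021 -0.047; 0.5 0.048 0.082 0.021 -0.046; 0.5 0.036 0.088 0.02 -0.047
0.5 0.022 0.092 0.021 -0.046; 0.5 0.009 0.095 0.02 -0.047; 0.5 0 0 0.075 0; 0.5 0 0 0.075 0; 0.5 0 0 0 0; 0.5 0 0 0 0; 0.5 0 0 0 0; 0.5 0 0 0 0; 0.5 0 0 0 0; 0.5 0 0 0 0
```

Call:
arm_command(
  series="0.5 0.089 -0.055 0.008 -0.035; 0.5 0.094 -0.045 0.007 -0.035; 0.5 0.099 -0.034 0.008 -0.035; 0.5 0.102 -0.023 0.007 -0.035; 0.5 0.104 -0.012 0.008 -0.035; 0.5 0.104 -0.001 0.007 -0.035; 0.5 0.104 0.011 0.008 -0.035; 0.5 0.102 0.022 0.007 -0.035; 0.5 0.099 0.033 0.008 -0.035; 0.5 0.094 0.044 0.007 -0.035",
  newtons=40,
)

```text
clock: 1.65
position: [0.5006, -0.1988, 0.2204]
ee_rot: [0.706, 0.708, 0.0, 0.0]
ft_force: [0.4, 0.5, 0.3]
grip_width: 0.503
grasp_force: 0.0
```

Call:
arm_command(
  series="0.5 0.095 -0.012 0.021 -0.046; 0.5 0.095 0.002 0.021 -0.046; 0.5 0.094 0.015 0.021 -0.046; 0.5 0.091 0.029 0.021 -0.047; 0.5 0.086 0.042 0.021 -0.046; 0.5 0.079 0.054 0.021 -0.047; 0.5 0.07 0.065 0.021 -0.046; 0.5 0.06 0.074 0.021 -0.047; 0.5 0.048 0.082 0.021 -0.046; 0.5 0.036 0.088 0.02 -0.047",
)

```text
clock: 2.9
position: [0.452, 0.1795, 0.1366]
ee_rot: [0.055, 0.999, -0.0, 0.0]
ft_force: [0.4, -0.6, -0.7]
grip_width: 0.502
grasp_force: 0.0
```

Call:
arm_command(
  series="0.5 0.022 0.092 0.021 -0.046; 0.5 0.009 0.095 0.02 -0.047; 0.5 0 0 0.075 0; 0.5 0 0 0.075 0; 0.5 0 0 0 0; 0.5 0 0 0 0; 0.5 0 0 0 0; 0.5 0 0 0 0; 0.5 0 0 0 0; 0.5 0 0 0 0",
)

```text
clock: 4.15
position: [0.4429, 0.2539, 0.0604]
ee_rot: [-0.089, 0.996, -0.0, 0.0]
ft_force: [0.3, 0.2, 0.4]
grip_width: 0.502
grasp_force: 0.0
```

```bash
python3 plan.py 0.4428,0.2533,0.024,190.2,0.5,3 0.4428,0.2533,0.024,190.2,1,5 0.4428,0.2533,0.06,190.2,1,2
```

```text
at [0.4429 0.2539 0.0604] -169.77 q [ 0.15  0.42 -0.87  1.92  0.39  0.97  0.84] F [0.3 0.2 0.4] grip 0.502 0.0 t 4.15
0.5 0 0 0.03 0; 0.5 0 -0.001 0.031 0; 0.5 0 0 0.03 0; 1 0 0 0 0; 1 0 0 0 0; 1 0 0 0 0; 1 0 0 0 0; 1 0 0 0 0; 1 0 0 -0.045 0; 1 0 0 -0.045 0
```

Call:
arm_command(
  series="0.5 0 0 0.03 0; 0.5 0 -0.001 0.031 0; 0.5 0 0 0.03 0; 1 0 0 0 0; 1 0 0 0 0; 1 0 0 0 0; 1 0 0 0 0; 1 0 0 0 0; 1 0 0 -0.045 0; 1 0 0 -0.045 0",
  newtons=60,
)

```text
clock: 5.4
position: [0.443, 0.2538, 0.0615]
ee_rot: [-0.089, 0.996, 0.0, 0.0]
ft_force: [0.7, 0.6, -2.0]
grip_width: 0.158
grasp_force: 59.1
```

```bash
python3 plan.py 0.46,0.24,0.11,187,1 0.6172,0.0593,0.1,177.9,1 0.6172,0.0593,0.05,177.9,1,3 0.6172,0.0593,0.0335,177.9,1,3 0.6172,0.0593,0.0335,177.9,1,1 0.6172,0.0593,0.0335,177.9,0.55,4 0.6172,0.0593,0.1,177.9,0.55,3
```

```text
at [0.443  0.2538 0.0615] -169.75 q [ 0.15  0.42 -0.87  1.92  0.39  0.98  0.84] F [ 0.7  0.6 -2. ] grip 0.158 59.1 t 5.4
1 -0.018 -0.021 -0.061 0.009; 1 -0.018 -0.02 -0.06 0.009; 1 -0.056 -0.083 0.004 0.008; 1 -0.058 -0.081 0.004 0.009; 1 -0.06 -0.08 0.004 0.008; 1 -0.062 -0.078 0.004 0.009; 1 -0.064 -0.076 0.004 0.008; 1 -0.067 -0.075 0.005 0.009; 1 0 0 0.042 0; 1 0 0 0.041 0
1 0 0 0.042 0; 1 0 0 0.014 0; 1 0 0 0.013 0; 1 0 0 0.014 0; 1 0 0 0 0; 0.55 0 0 0 0; 0.55 0 0 0 0; 0.55 0 0 0 0; 0.55 0 0 0 0; 0.55 0 0 -0.055 0
0.55 0 0 -0.056 0; 0.55 0 0 -0.055 0; 0.55 0 0 0 0; 0.55 0 0 0 0; 0.55 0 0 0 0; 0.55 0 0 0 0; 0.55 0 0 0 0; 0.55 0 0 0 0; 0.55 0 0 0 0; 0.55 0 0 0 0
```

Call:
arm_command(
  series="1 -0.018 -0.021 -0.061 0.009; 1 -0.018 -0.02 -0.06 0.009; 1 -0.056 -0.083 0.004 0.008; 1 -0.058 -0.081 0.004 0.009; 1 -0.06 -0.08 0.004 0.008; 1 -0.062 -0.078 0.004 0.009; 1 -0.064 -0.076 0.004 0.008; 1 -0.067 -0.075 0.005 0.009; 1 0 0 0.042 0; 1 0 0 0.041 0",
)

```text
clock: 6.65
position: [0.617, 0.0593, 0.0653]
ee_rot: [0.019, 1.0, 0.0, 0.0]
ft_force: [-0.0, -0.4, -2.3]
grip_width: 0.163
grasp_force: 59.2
```

Call:
arm_command(
  series="1 0 0 0.042 0; 1 0 0 0.014 0; 1 0 0 0.013 0; 1 0 0 0.014 0; 1 0 0 0 0; 0.65 0 0 0 0; 0.65 0 0 0 0; 0.65 0 0 0 0; 0.65 0 0 0 0; 0.65 0 0 -0.055 0",
)

```text
clock: 7.9
position: [0.616, 0.0586, 0.0533]
ee_rot: [0.019, 1.0, -0.0, -0.002]
ft_force: [-0.1, -0.7, 0.7]
grip_width: 0.352
grasp_force: 0.0
```

```bash
python3 plan.py 0.6172,0.0593,0.1,177.9,0.65 0.5788,0.2468,0.1,172.1,0.5 0.5788,0.2468,0.05,172.1,0.5,2  0.5788,0.2468,0.024,172.1,0.5,3 0.5788,0.2468,0.024,172.1,1,5 0.5788,0.2468,0.1,172.1,1,3 0.6334,-0.0453,0.1,177.9,1
```

```text
at [0.616  0.0586 0.0533] 177.82 q [ 0.36  0.6  -0.7   1.64  0.43  1.06  1.07] F [-0.1 -0.7  0.7] grip 0.352 0.0 t 7.9
0.65 -0.001 0.001 -0.058 0; 0.65 -0.002 0.001 -0.059 0; 0.5 0.023 0.093 0 0.006; 0.5 0.024 0.092 0 0.006; 0.5 0.026 0.092 0 0.007; 0.5 0.029 0.092 0 0.006; 0.5 0.03 0.091 0 0.007; 0.5 0 0 0.063 0; 0.5 0 0 0.062 0; 0.5 0 0 0.022 0
0.5 0 0 0.022 0; 0.5 0 0 0.021 0; 1 0 0 0 0; 1 0 0 0 0; 1 0 0 0 0; 1 0 0 0 0; 1 0 0 0 0; 1 0 0 -0.063 0; 1 0 0 -0.063 0; 1 0 0 -0.064 0
1 -0.034 -0.101 0 -0.005; 1 -0.032 -0.101 0 -0.005; 1 -0.031 -0.102 0 -0.004; 1 -0.029 -0.102 0 -0.005; 1 -0.028 -0.102 0 -0.004; 1 -0.026 -0.103 0 -0.005; 1 -0.025 -0.103 0 -0.004; 1 0 0 0 0; 1 0 0 0 0; 1 0 0 0 0
```

Call:
arm_command(
  series="0.65 -0.001 0.001 -0.058 0; 0.65 -0.002 0.001 -0.059 0; 0.5 0.023 0.093 0 0.006; 0.5 0.024 0.092 0 0.006; 0.5 0.026 0.092 0 0.007; 0.5 0.029 0.092 0 0.006; 0.5 0.03 0.091 0 0.007; 0.5 0 0 0.063 0; 0.5 0 0 0.062 0; 0.5 0 0 0 0",
)

```text
clock: 9.15
position: [0.5792, 0.2468, 0.0505]
ee_rot: [0.069, 0.998, -0.0, -0.001]
ft_force: [-0.3, 0.6, 0.5]
grip_width: 0.499
grasp_force: 0.0
```

```bash
cat > chk.py <<'E'
from h import *
import sys
B=np.array([.6049,-.0182]);a=np.radians(-2.1);R=np.array([[np.cos(a),-np.sin(a)],[np.sin(a),np.cos(a)]])
t=cam("top")
for k in blobs(t,(18,120,90),(35,255,255),(150,135,380,290)):
    c0=plane(t,[cen(k)],.0065)[0]; on=(c0[0]>.5 and c0[1]<.13)
    c,wh,y=rect(t,k,.0145 if on else .0065); l=R.T@(c-B)*1000
    i=np.argmin([abs(max(wh)-w) for w in(136,116,97,77.5)])
    print("abcd"[i],np.round(wh,0),c.round(4),"yaw",round(y,1), "board",l.round(1),"err",(l-[(12.5,78),(22.5,26),(32.5,-26),(42.5,-78)][i]).round(1), round(y+2.1,1))
E
python3 chk.py; python3 plan.py 0.5788,0.2468,0.024,172.1,0.5,3 0.5788,0.2468,0.024,172.1,1,5 0.5788,0.2468,0.1,172.1,1,3 0.6334,-0.0453,0.1,177.9,1
```

```text
b [116.  20.] [0.4403 0.3909] yaw -16.4 board [-179.5  402.8] err [-202.   376.8] -14.3
d [78. 20.] [0.5789 0.4013] yaw -15.1 board [-41.4 418.2] err [-83.9 496.2] -13.0
a [136.  16.] [0.6192 0.0591] yaw -2.3 board [11.5 77.7] err [-1.  -0.3] -0.2
at [0.58   0.2472 0.0517] 172.05 q [ 0.05  0.63 -0.71  1.61  0.45  1.07  0.65] F [1.1 0.5 0.5] grip 0.502 0.0 t 9.2
0.5 0.001 -0.001 0.023 0; 0.5 0.001 0 0.023 0; 0.5 0.001 -0.001 0.023 0; 1 0 0 0 0; 1 0 0 0 0; 1 0 0 0 0; 1 0 0 0 0; 1 0 0 0 0; 1 0 0 -0.063 0; 1 0 0 -0.063 0
1 0 0 -0.064 0; 1 -0.034 -0.101 0 -0.005; 1 -0.032 -0.101 0 -0.005; 1 -0.031 -0.101 0 -0.004; 1 -0.029 -0.102 0 -0.005; 1 -0.028 -0.102 0 -0.004; 1 -0.026 -0.103 0 -0.005; 1 -0.025 -0.103 0 -0.004; 1 0 0 0 0; 1 0 0 0 0
```

Strip a is in place, with errors of (-1.0, -0.3) mm. Strip c is next.

Call:
arm_command(
  series="0.5 0 0 0.022 0; 0.5 0 0 0.022 0; 0.5 0.001 0 0.022 0; 1 0 0 0 0; 1 0 0 0 0; 1 0 0 0 0; 1 0 0 0 0; 1 0 0 0 0; 1 0 0 -0.063 0; 1 0 0 -0.063 0",
)

```text
clock: 10.45
position: [0.5793, 0.2472, 0.0751]
ee_rot: [0.069, 0.998, -0.0, -0.0]
ft_force: [0.6, 0.2, -1.1]
grip_width: 0.165
grasp_force: 59.4
```

Call:
arm_command(
  series="1 0 0 -0.064 0; 1 -0.034 -0.101 0 -0.005; 1 -0.032 -0.101 0 -0.005; 1 -0.031 -0.101 0 -0.004; 1 -0.029 -0.102 0 -0.005; 1 -0.028 -0.102 0 -0.004; 1 -0.026 -0.103 0 -0.005; 1 -0.025 -0.103 0 -0.004; 1 0 0 0 0; 1 0 0 0 0",
)

```text
clock: 11.7
position: [0.6342, -0.0439, 0.1003]
ee_rot: [0.019, 1.0, 0.0, -0.0]
ft_force: [0.3, 0.0, -1.9]
grip_width: 0.166
grasp_force: 59.4
```

```bash
cd .;python3 plan.py 0.6334,-0.0453,0.05,177.9,1,2 0.6334,-0.0453,0.0335,177.9,1,3 0.6334,-0.0453,0.0335,177.9,0.65,3 0.6334,-0.0453,0.1,177.9,0.65,2  0.5789,0.4011,0.1,164.9,0.5  0.5789,0.4011,0.05,164.9,0.5,2 0.5789,0.4011,0.024,164.9,0.5,3
```

```text
at [ 0.6342 -0.0439  0.1003] 177.82 q [ 0.51  0.57 -0.69  1.57  0.39  1.14  1.27] F [ 0.3  0.  -1.9] grip 0.166 59.4 t 11.7
1 0.001 -0.002 0.063 0; 1 0.001 -0.002 0.063 0; 1 0 0 0.014 0; 1 0 0 0.013 0; 1 0 0 0.014 0; 0.65 0 0 0 0; 0.65 0 0 0 0; 0.65 0 0 0 0; 0.65 0 0 -0.083 0; 0.65 0 0 -0.083 0
0.5 0.018 0.111 0 0.007; 0.5 0.02 0.111 0 0.007; 0.5 0.023 0.11 0 0.007; 0.5 0.025 0.11 0 0.007; 0.5 0.027 0.109 0 0.007; 0.5 0.03 0.108 0 0.007; 0.5 0.032 0.108 0 0.007; 0.5 0.035 0.107 0 0.008; 0.5 0.037 0.106 0 0.007; 0.5 0.04 0.105 0 0.008
0.5 0 0 0.062 0; 0.5 0 0 0.063 0; 0.5 0 0 0.022 0; 0.5 0 0 0.021 0; 0.5 0 0 0.022 0; 0.5 0 0 0 0; 0.5 0 0 0 0; 0.5 0 0 0 0; 0.5 0 0 0 0; 0.5 0 0 0 0
```

Call:
arm_command(
  series="1 0.001 -0.002 0.063 0; 1 0.001 -0.002 0.063 0; 1 0 0 0.014 0; 1 0 0 0.013 0; 1 0 0 0.014 0; 0.65 0 0 0 0; 0.65 0 0 0 0; 0.65 0 0 0 0; 0.65 0 0 -0.083 0; 0.65 0 0 -0.083 0",
)

```text
clock: 12.95
position: [0.6333, -0.0461, 0.1008]
ee_rot: [0.019, 1.0, 0.0, -0.0]
ft_force: [-0.8, -0.1, -0.6]
grip_width: 0.352
grasp_force: 0.0
```

Call:
arm_command(
  series="0.5 0.018 0.111 0 0.007; 0.5 0.02 0.111 0 0.007; 0.5 0.023 0.11 0 0.007; 0.5 0.025 0.11 0 0.007; 0.5 0.027 0.109 0 0.007; 0.5 0.03 0.108 0 0.007; 0.5 0.032 0.108 0 0.007; 0.5 0.035 0.107 0 0.008; 0.5 0.037 0.106 0 0.007; 0.5 0.04 0.105 0 0.008",
)

```text
clock: 14.2
position: [0.5791, 0.4018, 0.1001]
ee_rot: [0.132, 0.991, 0.0, 0.0]
ft_force: [-0.7, -0.3, -0.5]
grip_width: 0.501
grasp_force: 0.0
```

```bash
python3 chk.py; python3 plan.py 0.5789,0.4011,0.05,164.9,0.5,2 0.5789,0.4011,0.024,164.9,0.5,3 0.5789,0.4011,0.024,164.9,1,5 0.5789,0.4011,0.1,164.9,1,3 0.6415,-0.0977,0.1,177.9,1
```

```text
c [94. 19.] [0.4297 0.3941] yaw -16.2 board [-190.2  405.6] err [-222.7  431.6] -14.1
c [97. 16.] [ 0.633  -0.0463] yaw -1.3 board [ 29.1 -27. ] err [-3.4 -1. ] 0.8
a [136.  16.] [0.6192 0.059 ] yaw -2.2 board [11.5 77.7] err [-1.  -0.3] -0.1
at [0.5752 0.4091 0.1003] 165.1 q [-0.23  0.72 -0.69  1.35  0.46  1.23  0.36] F [-5.9  2.9 -0. ] grip 0.496 0.0 t 14.25
0.5 -0.007 -0.008 0.063 0.001; 0.5 -0.007 -0.009 0.063 0; 0.5 0 0 0.022 0; 0.5 0 0 0.021 0; 0.5 0 0 0.022 0; 1 0 0 0 0; 1 0 0 0 0; 1 0 0 0 0; 1 0 0 0 0; 1 0 0 0 0
1 0 0 -0.063 0; 1 0 0 -0.064 0; 1 0 0 -0.063 0; 1 -0.04 -0.097 0 -0.006; 1 -0.038 -0.098 0 -0.006; 1 -0.036 -0.098 0 -0.006; 1 -0.034 -0.099 0 -0.006; 1 -0.032 -0.1 0 -0.006; 1 -0.03 -0.1 0 -0.006; 1 -0.028 -0.101 0 -0.006
1 -0.027 -0.101 0 -0.006; 1 -0.025 -0.102 0 -0.006; 1 -0.023 -0.102 0 -0.006; 1 -0.02 -0.103 0 -0.006; 1 -0.019 -0.103 0 -0.006; 1 0 0 0 0; 1 0 0 0 0; 1 0 0 0 0; 1 0 0 0 0; 1 0 0 0 0
```

Call:
arm_command(
  series="0.5 -0.001 0.003 0.063 0; 0.5 0 0 0.063 0; 0.5 0 0 0.022 0; 0.5 0 0 0.021 0; 0.5 0 0 0.022 0; 1 0 0 0 0; 1 0 0 0 0; 1 0 0 0 0; 1 0 0 0 0; 1 0 0 0 0",
)

```text
clock: 15.5
position: [0.5801, 0.4017, 0.024]
ee_rot: [0.132, 0.991, 0.0, 0.0]
ft_force: [-0.4, -0.4, 4.2]
grip_width: 0.162
grasp_force: 60.3
```

```bash
python3 plan.py 0.5789,0.4011,0.1,164.9,1,3 0.6425,-0.0977,0.1,177.9,1 0.6425,-0.0977,0.05,177.9,1,2 0.6425,-0.0977,0.0335,177.9,1,4 0.6425,-0.0977,0.0335,177.9,0.65,3 0.6425,-0.0977,0.1,177.9,0.65,2 0.4403,0.3907,0.1,163.6,0.5 0.4403,0.3907,0.05,163.6,0.5,2 0.4403,0.3907,0.05,163.6,0.5,3
```

```text
at [0.5801 0.4017 0.024 ] 164.85 q [-0.24  0.79 -0.66  1.4   0.51  1.12  0.34] F [-0.4 -0.4  4.2] grip 0.162 60.3 t 15.5
1 0.001 -0.001 -0.063 0; 1 0.001 -0.001 -0.064 0; 1 0 0 -0.063 0; 1 -0.04 -0.097 0 -0.006; 1 -0.038 -0.098 0 -0.006; 1 -0.036 -0.098 0 -0.006; 1 -0.034 -0.099 0 -0.006; 1 -0.033 -0.1 0 -0.006; 1 -0.031 -0.1 0 -0.006; 1 -0.029 -0.101 0 -0.006
1 -0.027 -0.101 0 -0.006; 1 -0.025 -0.102 0 -0.006; 1 -0.023 -0.102 0 -0.006; 1 -0.021 -0.102 0 -0.006; 1 -0.018 -0.103 0 -0.006; 1 0 0 0.062 0; 1 0 0 0.063 0; 1 0 0 0.01 0; 1 0 0 0.01 0; 1 0 0 0.011 0
1 0 0 0.01 0; 0.65 0 0 0 0; 0.65 0 0 0 0; 0.65 0 0 0 0; 0.65 0 0 -0.083 0; 0.65 0 0 -0.083 0; 0.5 0.046 0.1 0 0.007; 0.5 0.048 0.099 0 0.007; 0.5 0.05 0.098 0 0.006; 0.5 0.052 0.097 0 0.007
0.5 0.054 0.096 0 0.006; 0.5 0.056 0.095 0 0.007; 0.5 0.058 0.093 0 0.006; 0.5 0.06 0.092 0 0.007; 0.5 0.062 0.091 0 0.006; 0.5 0.064 0.09 0 0.007; 0.5 0.066 0.089 0 0.006; 0.5 0.067 0.087 0 0.007; 0.5 0 0 0.062 0; 0.5 0 0 0.063 0
0.5 0 0 0 0; 0.5 0 0 0 0; 0.5 0 0 0 0; 0.5 0 0 0 0; 0.5 0 0 0 0; 0.5 0 0 0 0; 0.5 0 0 0 0; 0.5 0 0 0 0; 0.5 0 0 0 0; 0.5 0 0 0 0
```

Call:
arm_command(
  series="1 0.001 -0.001 -0.063 0; 1 0.001 -0.001 -0.064 0; 1 0 0 -0.063 0; 1 -0.04 -0.097 0 -0.006; 1 -0.038 -0.098 0 -0.006; 1 -0.036 -0.098 0 -0.006; 1 -0.034 -0.099 0 -0.006; 1 -0.033 -0.1 0 -0.006; 1 -0.031 -0.1 0 -0.006; 1 -0.029 -0.101 0 -0.006",
)

```text
clock: 16.75
position: [0.6164, 0.1084, 0.1012]
ee_rot: [0.066, 0.998, -0.0, 0.001]
ft_force: [0.3, 1.2, -0.8]
grip_width: 0.164
grasp_force: 59.8
```

Call:
arm_command(
  series="1 -0.027 -0.101 0 -0.006; 1 -0.025 -0.102 0 -0.006; 1 -0.023 -0.102 0 -0.006; 1 -0.021 -0.102 0 -0.006; 1 -0.018 -0.103 0 -0.006; 1 0 0 0.062 0; 1 0 0 0.063 0; 1 0 0 0.01 0; 1 0 0 0.01 0; 1 0 0 0.011 0",
)

```text
clock: 18.0
position: [0.643, -0.0978, 0.0384]
ee_rot: [0.019, 1.0, -0.0, 0.001]
ft_force: [0.3, -0.3, -0.7]
grip_width: 0.166
grasp_force: 59.8
```

Call:
arm_command(
  series="1 0 0 0.01 0; 0.65 0 0 0 0; 0.65 0 0 0 0; 0.65 0 0 0 0; 0.65 0 0 -0.083 0; 0.65 0 0 -0.083 0; 0.5 0.046 0.1 0 0.007; 0.5 0.048 0.099 0 0.007; 0.5 0.05 0.098 0 0.006; 0.5 0.052 0.097 0 0.007",
)

```text
clock: 19.25
position: [0.5745, 0.0661, 0.0998]
ee_rot: [0.062, 0.998, -0.0, 0.0]
ft_force: [-0.3, 0.9, 0.7]
grip_width: 0.501
grasp_force: 0.0
```

Call:
arm_command(
  series="0.5 0.054 0.096 0 0.006; 0.5 0.056 0.095 0 0.007; 0.5 0.058 0.093 0 0.006; 0.5 0.06 0.092 0 0.007; 0.5 0.062 0.091 0 0.006; 0.5 0.064 0.09 0 0.007; 0.5 0.066 0.089 0 0.006; 0.5 0.067 0.087 0 0.007; 0.5 0 0 0 0; 0.5 0 0 0 0",
)

```text
clock: 20.5
position: [0.4405, 0.39, 0.0994]
ee_rot: [0.143, 0.99, -0.0, 0.0]
ft_force: [0.1, -0.7, -1.0]
grip_width: 0.505
grasp_force: 0.0
```

```bash
python3 chk.py; python3 plan.py 0.4403,0.3907,0.05,163.6,0.5,2 0.4403,0.3907,0.024,163.6,0.5,3 0.4403,0.3907,0.024,163.6,1,5
```

```text
d [78. 13.] [ 0.6416 -0.0984] yaw -1.7 board [ 39.6 -78.8] err [-2.9 -0.8] 0.4
c [97. 16.] [ 0.633  -0.0463] yaw -1.3 board [ 29.1 -27. ] err [-3.4 -1. ] 0.8
a [136.  16.] [0.6192 0.059 ] yaw -2.2 board [11.5 77.7] err [-1.  -0.3] -0.1
at [0.4409 0.3894 0.0994] 163.53 q [-0.17  0.51 -0.8   1.7   0.4   1.11  0.2 ] F [-0.3 -1.  -0.4] grip 0.496 0.0 t 20.55
0.5 0.001 0.001 0.062 0; 0.5 0.001 0.002 0.061 0; 0.5 0 0 0.022 0; 0.5 0 0 0.022 0; 0.5 0 0 0.021 0; 1 0 0 0 0; 1 0 0 0 0; 1 0 0 0 0; 1 0 0 0 0; 1 0 0 0 0
```

Call:
arm_command(
  series="0.5 0.001 0.001 0.062 0; 0.5 0 0.001 0.062 0; 0.5 0 0 0.022 0; 0.5 0 0 0.021 0; 0.5 0 0 0.022 0; 1 0 0 0 0; 1 0 0 0 0; 1 0 0 0 0; 1 0 0 0 0; 1 0 0 0 0",
)

```text
clock: 21.8
position: [0.4402, 0.3916, 0.0243]
ee_rot: [0.143, 0.99, 0.0, 0.0]
ft_force: [-0.3, -0.6, 4.9]
grip_width: 0.164
grasp_force: 59.9
```

```bash
python3 plan.py 0.4403,0.3907,0.11,163.6,1,3 0.6258,0.007,0.1,177.9,1 0.6258,0.007,0.05,177.9,1,2 0.6258,0.007,0.0335,177.9,1,4 0.6258,0.007,0.0335,177.9,0.65,3 0.6258,0.007,0.1,177.9,0.65,2 0.6,-0.2,0.15,100,0.5 0.5267,-0.4139,0.22,9.8,0.5
```

```text
at [0.4402 0.3916 0.0243] 163.6 q [-0.22  0.6  -0.75  1.74  0.48  0.99  0.14] F [-0.3 -0.6  4.9] grip 0.164 59.9 t 21.8
1 0 -0.001 -0.071 0; 1 0 -0.001 -0.072 0; 1 -0.001 0 -0.071 0; 1 -0.072 -0.079 0.002 -0.008; 1 -0.07 -0.081 0.003 -0.008; 1 -0.067 -0.082 0.002 -0.008; 1 -0.065 -0.084 0.003 -0.008; 1 -0.063 -0.086 0.002 -0.008; 1 -0.061 -0.087 0.003 -0.008; 1 -0.059 -0.089 0.002 -0.008
1 -0.057 -0.09 0.003 -0.008; 1 -0.054 -0.092 0.002 -0.008; 1 -0.052 -0.093 0.003 -0.007; 1 0 0 0.062 0; 1 0 0 0.063 0; 1 0 0 0.01 0; 1 0 0 0.01 0; 1 0 0 0.011 0; 1 0 0 0.01 0; 0.65 0 0 0 0
0.65 0 0 0 0; 0.65 0 0 0 0; 0.65 0 0 -0.083 0; 0.65 0 0 -0.083 0; 0.5 0.005 -0.058 -0.014 0.048; 0.5 -0.004 -0.058 -0.014 0.048; 0.5 -0.012 -0.057 -0.014 0.048; 0.5 -0.021 -0.054 -0.014 0.048; 0.5 -0.029 -0.05 -0.014 0.048; 0.5 -0.036 -0.045 -0.014 0.048
0.5 -0.042 -0.04 -0.014 0.048; 0.5 -0.048 -0.033 -0.014 0.048; 0.5 -0.051 -0.025 -0.013 0.048; 0.5 -0.045 -0.025 -0.016 0.046; 0.5 -0.048 -0.018 -0.016 0.046; 0.5 -0.05 -0.011 -0.016 0.045; 0.5 -0.051 -0.004 -0.016 0.046; 0.5 -0.051 0.004 -0.016 0.045; 0.5 -0.05 0.011 -0.016 0.046; 0.5 -0.048 0.018 -0.016 0.045
0.5 -0.046 0.025 -0.016 0.046; 0.5 -0.041 0.031 -0.016 0.045; 0.5 -0.037 0.036 -0.016 0.046; 0.5 -0.031 0.041 -0.015 0.045; 0.5 0 0 0 0; 0.5 0 0 0 0; 0.5 0 0 0 0; 0.5 0 0 0 0; 0.5 0 0 0 0; 0.5 0 0 0 0
```

Call:
arm_command(
  series="1 0 -0.001 -0.071 0; 1 0 -0.001 -0.072 0; 1 -0.001 0 -0.071 0; 1 -0.072 -0.079 0.002 -0.008; 1 -0.07 -0.081 0.003 -0.008; 1 -0.067 -0.082 0.002 -0.008; 1 -0.065 -0.084 0.003 -0.008; 1 -0.063 -0.086 0.002 -0.008; 1 -0.061 -0.087 0.003 -0.008; 1 -0.059 -0.089 0.002 -0.008",
)

```text
clock: 23.05
position: [0.5701, 0.1203, 0.1024]
ee_rot: [0.055, 0.998, -0.0, -0.0]
ft_force: [0.4, 1.3, -1.8]
grip_width: 0.162
grasp_force: 59.2
```

Call:
arm_command(
  series="1 -0.057 -0.09 0.003 -0.008; 1 -0.054 -0.092 0.002 -0.008; 1 -0.052 -0.093 0.003 -0.007; 1 0 0 0.062 0; 1 0 0 0.063 0; 1 0 0 0.01 0; 1 0 0 0.01 0; 1 0 0 0.011 0; 1 0 0 0.01 0; 0.65 0 0 0 0",
)

```text
clock: 24.3
position: [0.6255, 0.0067, 0.0332]
ee_rot: [0.019, 1.0, -0.0, 0.0]
ft_force: [0.1, -0.3, 1.0]
grip_width: 0.35
grasp_force: 0.0
```

Call:
arm_command(
  series="0.65 0 0 0 0; 0.65 0 0 0 0; 0.65 0 0 -0.083 0; 0.65 0 0 -0.083 0; 0.5 0.005 -0.058 -0.014 0.048; 0.5 -0.004 -0.058 -0.014 0.048; 0.5 -0.012 -0.057 -0.014 0.048; 0.5 -0.021 -0.054 -0.014 0.048; 0.5 -0.029 -0.05 -0.014 0.048; 0.5 -0.036 -0.045 -0.014 0.048",
)

```text
clock: 25.55
position: [0.6085, -0.1322, 0.1336]
ee_rot: [0.456, 0.89, 0.0, 0.0]
ft_force: [0.2, -0.4, -1.0]
grip_width: 0.505
grasp_force: 0.0
```

Call:
arm_command(
  series="0.5 -0.042 -0.04 -0.014 0.048; 0.5 -0.048 -0.033 -0.014 0.048; 0.5 -0.051 -0.025 -0.013 0.048; 0.5 -0.045 -0.025 -0.016 0.046; 0.5 -0.048 -0.018 -0.016 0.046; 0.5 -0.05 -0.011 -0.016 0.045; 0.5 -0.051 -0.004 -0.016 0.046; 0.5 -0.051 0.004 -0.016 0.045; 0.5 -0.05 0.011 -0.016 0.046; 0.5 -0.048 0.018 -0.016 0.045",
)

```text
clock: 26.8
position: [0.5533, -0.3364, 0.1947]
ee_rot: [0.932, 0.361, 0.0, 0.0]
ft_force: [0.7, 0.6, -0.1]
grip_width: 0.496
grasp_force: 0.0
```

Call:
arm_command(
  series="0.5 -0.046 0.025 -0.016 0.046; 0.5 -0.041 0.031 -0.016 0.045; 0.5 -0.037 0.036 -0.016 0.046; 0.5 -0.031 0.041 -0.015 0.045; 0.5 0 0 0 0; 0.5 0 0 0 0; 0.5 0 0 0 0; 0.5 0 0 0 0; 0.5 0 0 0 0; 0.5 0 0 0 0",
)

```text
clock: 28.05
position: [0.5265, -0.414, 0.2195]
ee_rot: [0.996, 0.086, 0.0, 0.0]
ft_force: [0.4, 0.5, -0.4]
grip_width: 0.501
grasp_force: 0.0
```

```bash
python3 chk.py; python3 plan.py 0.5267,-0.415,0.15,9.9,0.5,3 0.5267,-0.415,0.101,9.9,0.5,5 0.5267,-0.415,0.101,9.9,1,5 0.5267,-0.415,0.15,9.9,1,4
python3 - <<'E'
from h import *
t=cam("top"); cv2.imwrite("pics/chk1.png",cv2.resize(t["pixels"][120:240,250:490,::-1],None,fx=3,fy=3,interpolation=cv2.INTER_CUBIC))
E
```

```text
d [78. 13.] [ 0.6416 -0.0984] yaw -1.7 board [ 39.6 -78.8] err [-2.9 -0.8] 0.4
c [97. 16.] [ 0.633  -0.0463] yaw -1.3 board [ 29.1 -27. ] err [-3.4 -1. ] 0.8
b [113.  16.] [0.6261 0.0074] yaw -1.0 board [20.2 26.3] err [-2.3  0.3] 1.1
a [136.  16.] [0.6192 0.059 ] yaw -2.2 board [11.5 77.7] err [-1.  -0.3] -0.1
at [ 0.5265 -0.4141  0.2195] 9.88 q [ 0.66  0.45 -0.09  1.37  0.04  1.33 -0.83] F [-0.1  0.9 -0.9] grip 0.5 0.0 t 28.1
0.5 0 0.001 0.058 0; 0.5 0 0.001 0.058 0; 0.5 0 0 0.058 0; 0.5 0 0 0.024 0; 0.5 0 0 0.025 0; 0.5 0 0 0.024 0; 0.5 0 0 0.025 0; 0.5 0 0 0.024 0; 1 0 0 0 0; 1 0 0 0 0
1 0 0 0 0; 1 0 0 0 0; 1 0 0 0 0; 1 0 0 -0.031 0; 1 0 0 -0.03 0; 1 0 0 -0.031 0; 1 0 0 -0.03 0; 1 0 0 0 0; 1 0 0 0 0; 1 0 0 0 0
```

View pics/chk1.png

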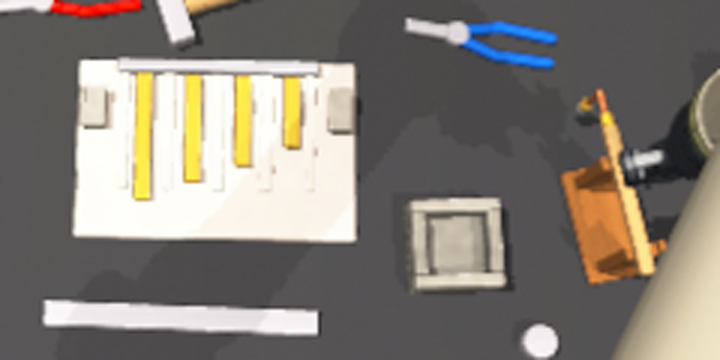

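All four strips lie in their lanes against the fence, at crop x of about 143, 192, 243 and 291. The brush is still in its rest. I'll grasp it now.

Call:
arm_command(
  series="0.5 0 0.001 0.058 0; 0.5 0 0.001 0.058 0; 0.5 0 0 0.058 0; 0.5 0 0 0.024 0; 0.5 0 0 0.025 0; 0.5 0 0 0.024 0; 0.5 0 0 0.025 0; 0.5 0 0 0.024 0; 1 0 0 0 0; 1 0 0 0 0",
  newtons=50,
)

```text
clock: 29.4
position: [0.5268, -0.4151, 0.1015]
ee_rot: [0.996, 0.086, 0.0, 0.0]
ft_force: [0.1, 0.9, -0.6]
grip_width: 0.153
grasp_force: 50.6
```

Call:
arm_command(
  series="1 0 0 0 0; 1 0 0 0 0; 1 0 0 0 0; 1 0 0 -0.031 0; 1 0 0 -0.03 0; 1 0 0 -0.031 0; 1 0 0 -0.03 0; 1 0 0 0 0; 1 0 0 0 0; 1 0 0 0 0",
)

```text
clock: 30.65
position: [0.5264, -0.4148, 0.1493]
ee_rot: [0.996, 0.086, -0.0, -0.0]
ft_force: [0.2, -0.1, -0.4]
grip_width: 0.154
grasp_force: 50.6
```

```bash
python3 plan.py 0.5267,-0.415,0.18,9.9,1,1 0.3885,-0.2595,0.18,0,1 0.3885,-0.2595,0.18,0,1,2
python3 - <<'E'
from h import *
s=cam("side"); cv2.imwrite("pics/side2.png",cv2.resize(s["pixels"][70:210,290:500,::-1],None,fx=3.5,fy=3.5,interpolation=cv2.INTER_CUBIC))
E
```

```text
at [ 0.5264 -0.4148  0.1493] 9.88 q [ 0.67  0.5  -0.09  1.45  0.05  1.2  -0.83] F [ 0.2 -0.1 -0.4] grip 0.154 50.6 t 30.65
1 0.001 0.001 -0.077 0; 1 -0.055 -0.089 0 0.011; 1 -0.058 -0.086 0 0.011; 1 -0.061 -0.085 0 0.011; 1 -0.063 -0.082 0 0.011; 1 -0.066 -0.08 0 0.011; 1 0 0 0 0; 1 0 0 0 0; 1 0 0 0 0; 1 0 0 0 0
```

View pics/side2.png

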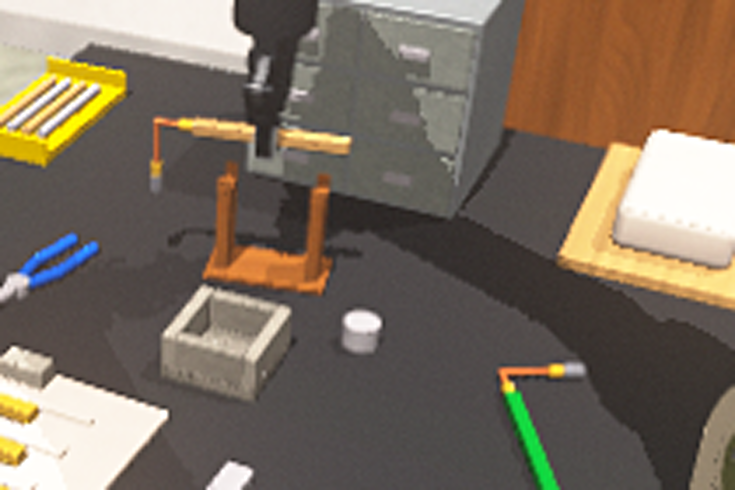

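The brush is lifted level in the gripper, with its bristles at crop (156,182) hanging down and clear of the rest. Next is the dish.

Call:
arm_command(
  series="1 0.001 0.001 -0.077 0; 1 -0.055 -0.089 0 0.011; 1 -0.058 -0.086 0 0.011; 1 -0.061 -0.085 0 0.011; 1 -0.063 -0.082 0 0.011; 1 -0.066 -0.08 0 0.011; 1 0 0 0 0; 1 0 0 0 0; 1 0 0 0 0; 1 0 0 0 0",
)

```text
clock: 31.95
position: [0.3892, -0.2601, 0.1805]
ee_rot: [1.0, -0.0, -0.0, -0.0]
ft_force: [-0.8, 0.4, 0.0]
grip_width: 0.153
grasp_force: 50.7
```

```bash
python3 plan.py 0.3885,-0.2595,0.14,0,1,3 0.3885,-0.2595,0.099,0,1,4 0.3885,-0.2595,0.099,0,1,3 0.3885,-0.2595,0.18,0,1,3 0.509,0.058,0.15,-2,1 0.509,0.058,0.15,-2,1,2
python3 - <<'E'
from h import *
s=cam("side"); cv2.imwrite("pics/side3.png",cv2.resize(s["pixels"][70:210,290:500,::-1],None,fx=3.5,fy=3.5,interpolation=cv2.INTER_CUBIC))
E
```

```text
at [ 0.3892 -0.2601  0.1805] -0.04 q [ 0.62  0.05 -0.13  1.95  0.01  1.15 -1.09] F [-0.8  0.4  0. ] grip 0.153 50.7 t 31.95
1 -0.001 0 0.034 0; 1 0 -0.001 0.034 0; 1 -0.001 0 0.033 0; 1 0 0 0.026 0; 1 0 0 0.026 0; 1 0 0 0.025 0; 1 0 0 0.026 0; 1 0 0 0 0; 1 0 0 0 0; 1 0 0 0 0
1 0 0 -0.068 0; 1 0 0 -0.067 0; 1 0 0 -0.068 0; 1 0.038 -0.099 0.009 0.001; 1 0.037 -0.099 0.009 0.001; 1 0.037 -0.1 0.01 0.001; 1 0.037 -0.1 0.009 0.002; 1 0.036 -0.1 0.01 0.001; 1 0.036 -0.1 0.009 0.002; 1 0.035 -0.1 0.01 0.001
1 0.034 -0.1 0.009 0.002; 1 0 0 0 0; 1 0 0 0 0; 1 0 0 0 0; 1 0 0 0 0; 1 0 0 0 0; 1 0 0 0 0; 1 0 0 0 0; 1 0 0 0 0; 1 0 0 0 0
```

View pics/side3.png

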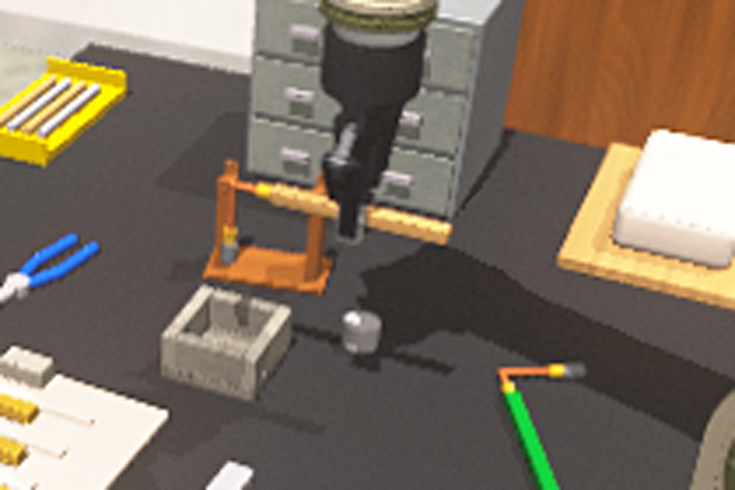

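The brush tip hangs over the dish opening, at crop (228,245) above the dish at (225,320). I'll dip it.

Call:
arm_command(
  series="1 -0.001 0 0.034 0; 1 0 0 0.034 0; 1 0 0 0.033 0; 1 0 0 0.026 0; 1 0 0 0.026 0; 1 0 0 0.025 0; 1 0 0 0.026 0; 1 0 0 0 0; 1 0 0 0 0; 1 0 0 0 0",
)

```text
clock: 33.25
position: [0.3888, -0.2599, 0.0995]
ee_rot: [1.0, -0.0, 0.0, 0.0]
ft_force: [0.2, 0.1, -0.3]
grip_width: 0.155
grasp_force: 50.7
```

```bash
python3 chk.py; python3 plan.py 0.3885,-0.2595,0.099,0,1,1 0.3885,-0.2595,0.18,0,1,3 0.509,0.059,0.15,0,1 0.509,0.059,0.15,0,1,2 0.509,0.059,0.11,0,1,2 0.509,0.059,0.096,0,1,4
python3 - <<'E'
from h import *
s=cam("side"); cv2.imwrite("pics/side4.png",cv2.resize(s["pixels"][90:210,290:440,::-1],None,fx=4,fy=4,interpolation=cv2.INTER_CUBIC))
E
```

```text
d [78. 13.] [ 0.6416 -0.0984] yaw -1.7 board [ 39.6 -78.8] err [-2.9 -0.8] 0.4
c [97. 13.] [ 0.633  -0.0446] yaw -1.4 board [ 29.1 -25.4] err [-3.4  0.6] 0.7
b [113.  16.] [0.6261 0.0074] yaw -1.0 board [20.2 26.3] err [-2.3  0.3] 1.1
a [136.  16.] [0.6192 0.059 ] yaw -2.2 board [11.5 77.7] err [-1.  -0.3] -0.1
at [ 0.3888 -0.2598  0.0995] -0.03 q [ 0.62  0.15 -0.13  2.03  0.02  0.97 -1.1 ] F [ 0.4  0.9 -1.9] grip 0.152 50.7 t 33.3
1 -0.001 -0.001 0.001 0; 1 0 0 -0.067 0; 1 0 0 -0.068 0; 1 0 0 -0.067 0; 1 0.038 -0.1 0.009 0; 1 0.038 -0.099 0.009 0; 1 0.038 -0.1 0.009 0; 1 0.037 -0.099 0.01 0; 1 0.038 -0.1 0.009 0; 1 0.037 -0.099 0.01 0
1 0.038 -0.1 0.009 0; 1 0.037 -0.099 0.01 0; 1 0 0 0 0; 1 0 0 0 0; 1 0 0 0.05 0; 1 0 0 0.05 0; 1 0 0 0.009 0; 1 0 0 0.009 0; 1 0 0 0.008 0; 1 0 0 0.009 0
```

View pics/side4.png

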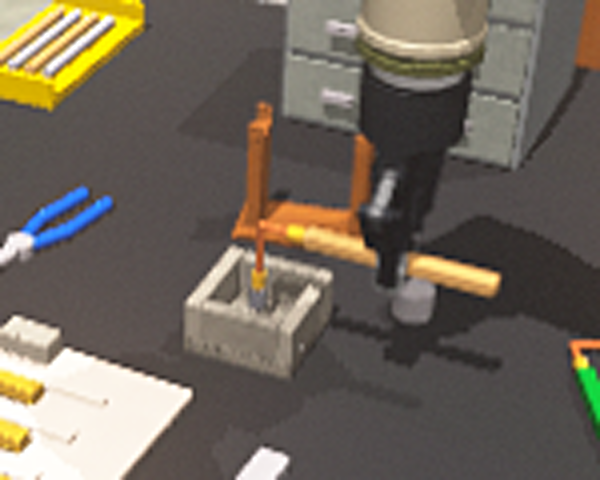

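The bristles are inside the hollow at crop (258,300), well below the rim. Now touching strip a.

Call:
arm_command(
  series="1 0 0 0 0; 1 0 0 -0.067 0; 1 0 0 -0.068 0; 1 0 0 -0.067 0; 1 0.038 -0.1 0.009 0; 1 0.038 -0.099 0.009 0; 1 0.038 -0.1 0.009 0; 1 0.037 -0.099 0.01 0; 1 0.038 -0.1 0.009 0; 1 0.037 -0.099 0.01 0",
)

```text
clock: 34.6
position: [0.4795, -0.0196, 0.1576]
ee_rot: [1.0, -0.0, 0.0, 0.0]
ft_force: [-0.1, -0.8, -0.5]
grip_width: 0.158
grasp_force: 50.7
```

Call:
arm_command(
  series="1 0.038 -0.1 0.009 0; 1 0.037 -0.099 0.01 0; 1 0 0 0 0; 1 0 0 0 0; 1 0 0 0.05 0; 1 0 0 0.05 0; 1 0 0 0.009 0; 1 0 0 0.009 0; 1 0 0 0.008 0; 1 0 0 0 0",
)

```text
clock: 35.85
position: [0.5092, 0.0586, 0.0997]
ee_rot: [1.0, -0.0, 0.0, 0.0]
ft_force: [0.3, -0.5, 0.1]
grip_width: 0.154
grasp_force: 50.7
```

```bash
python3 chk.py; python3 plan.py 0.509,0.059,0.0955,0,1,2
python3 - <<'E'
from h import *
s=cam("side"); cv2.imwrite("pics/side5.png",cv2.resize(s["pixels"][140:270,220:420,::-1],None,fx=4,fy=4,interpolation=cv2.INTER_CUBIC))
E
```

```text
d [78. 13.] [ 0.6416 -0.0984] yaw -1.7 board [ 39.6 -78.8] err [-2.9 -0.8] 0.4
c [97. 13.] [ 0.633  -0.0446] yaw -1.4 board [ 29.1 -25.4] err [-3.4  0.6] 0.7
c [91. 16.] [0.6372 0.0072] yaw -1.0 board [31.4 26.5] err [-1.1 52.5] 1.1
at [0.5092 0.0586 0.0998] -0.02 q [ 0.19  0.26 -0.44  1.91  0.13  1.   -1.88] F [-0.6  0.5 -1.4] grip 0.154 50.7 t 35.9
1 0 0 0.005 0; 1 -0.001 -0.001 0.006 0; 1 0 0 0 0; 1 0 0 0 0; 1 0 0 0 0; 1 0 0 0 0; 1 0 0 0 0; 1 0 0 0 0; 1 0 0 0 0; 1 0 0 0 0
```

View pics/side5.png

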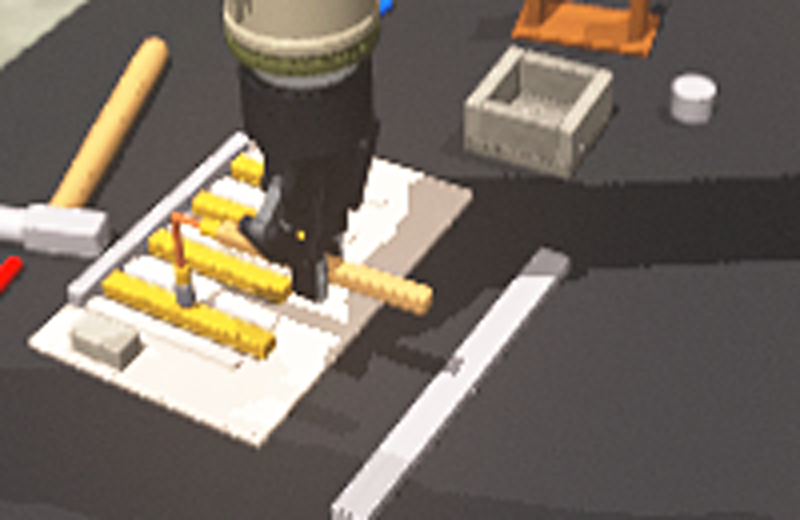

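The bristles hang just above strip a, at crop (185,295). I'll lower them about 4 mm.

Call:
arm_command(
  series="1 0 0 0.005 0; 1 0 0 0.006 0; 1 0 0 0 0; 1 0 0 0 0; 1 0 0 0 0; 1 0 0 0 0; 1 0 0 0 0; 1 0 0 0 0; 1 0 0 0 0; 1 0 0 0 0",
)

```text
clock: 37.2
position: [0.5091, 0.0586, 0.0951]
ee_rot: [1.0, -0.0, 0.0, 0.0]
ft_force: [0.7, 0.5, -0.7]
grip_width: 0.155
grasp_force: 50.7
```

Call:
arm_command(
  series="1 0 0 0.002 0; 1 0 0 0 0; 1 0 0 -0.062 0; 1 0.009 0.064 0 0; 1 0.009 0.065 0 0; 1 0 0 0 0; 1 0 0 0.03 0; 1 0 0 0.03 0; 1 0 0 0 0; 1 0 0 0 0",
)

```text
clock: 38.45
position: [0.5162, 0.0074, 0.095]
ee_rot: [1.0, 0.0, -0.0, -0.0]
ft_force: [-0.2, 0.1, -0.3]
grip_width: 0.152
grasp_force: 50.7
```

```bash
python3 chk.py; python3 plan.py 0.516,0.0072,0.095,0,1,1
```

```text
d [78. 13.] [ 0.6416 -0.0984] yaw -1.7 board [ 39.6 -78.8] err [-2.9 -0.8] 0.4
at [0.5162 0.0072 0.0951] -0.0 q [ 0.26  0.27 -0.41  1.9   0.13  0.99 -1.78] F [-0.2 -0.4 -1.1] grip 0.157 50.7 t 38.5
1 -0.001 0 0 0; 1 0 0 0 0; 1 0 0 0 0; 1 0 0 0 0; 1 0 0 0 0; 1 0 0 0 0; 1 0 0 0 0; 1 0 0 0 0; 1 0 0 0 0; 1 0 0 0 0
```

Call:
arm_command(
  series="1 0 0 0.002 0; 1 0 0 0 0; 1 0 0 -0.062 0; 1 0.009 0.066 0 0; 1 0.009 0.066 0 0; 1 0 0 0 0; 1 0 0 0.03 0; 1 0 0 0.03 0; 1 0 0 0 0; 1 0 0 0 0",
)

```text
clock: 39.75
position: [0.5234, -0.0453, 0.095]
ee_rot: [1.0, 0.0, -0.0, -0.0]
ft_force: [1.7, 0.1, -0.9]
grip_width: 0.154
grasp_force: 50.7
```

Call:
arm_command(
  series="1 0 0 0.002 0; 1 0 0 0 0; 1 0 0 -0.062 0; 1 0.009 0.066 0 0; 1 0.009 0.067 0 0; 1 0 0 0 0; 1 0 0 0.03 0; 1 0 0 0.03 0; 1 0 0 0 0; 1 0 0 0 0",
)

```text
clock: 41.0
position: [0.5306, -0.0986, 0.095]
ee_rot: [1.0, 0.0, -0.0, -0.0]
ft_force: [0.2, -0.0, -0.6]
grip_width: 0.154
grasp_force: 50.7
```

```bash
python3 plan.py 0.531,-0.098,0.095,0,1,1
python3 - <<'E'
from h import *
s=cam("side"); cv2.imwrite("pics/side6.png",cv2.resize(s["pixels"][140:270,220:420,::-1],None,fx=4,fy=4,interpolation=cv2.INTER_CUBIC))
E
```

```text
at [ 0.5306 -0.0986  0.095 ] 0.01 q [ 0.39  0.31 -0.34  1.85  0.12  1.   -1.57] F [ 0.2 -0.  -0.6] grip 0.154 50.7 t 41.0
1 0.001 -0.001 0 0; 1 0 0 0 0; 1 0 0 0 0; 1 0 0 0 0; 1 0 0 0 0; 1 0 0 0 0; 1 0 0 0 0; 1 0 0 0 0; 1 0 0 0 0; 1 0 0 0 0
```

View pics/side6.png

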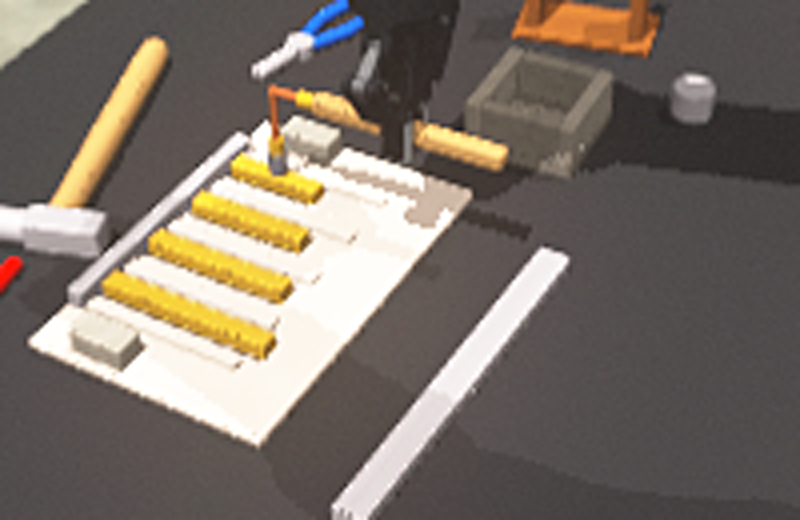

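The bristles are on strip d at crop (278,160), and all four strips are in place. Now the brush goes back to its rest.

```bash
python3 plan.py 0.5306,-0.0986,0.20,0,1,4 0.5267,-0.415,0.2,9.9,1,10 0.5267,-0.415,0.2,9.9,1,2 0.5267,-0.415,0.125,9.9,1,4 0.5267,-0.415,0.103,9.9,1,5 0.5267,-0.415,0.103,9.9,0.5,4
```

```text
at [ 0.5306 -0.0987  0.0952] -0.01 q [ 0.39  0.31 -0.34  1.85  0.12  1.   -1.57] F [-0.8 -0.  -0.1] grip 0.158 50.7 t 41.05
1 0 0 -0.066 0; 1 0 0 -0.065 0; 1 0 0 -0.066 0; 1 0 0 -0.065 0; 1 -0.001 0.079 0 -0.006; 1 -0.002 0.079 0 -0.005; 1 -0.004 0.079 0 -0.006; 1 -0.005 0.079 0 -0.005; 1 -0.006 0.079 0 -0.006; 1 -0.008 0.079 0 -0.005
1 -0.009 0.078 0 -0.006; 1 -0.011 0.078 0 -0.005; 1 -0.012 0.078 0 -0.006; 1 -0.014 0.078 0 -0.005; 1 0 0 0 0; 1 0 0 0 0; 1 0 0 0.047 0; 1 0 0 0.047 0; 1 0 0 0.047 0; 1 0 0 0.046 0
1 0 0 0.011 0; 1 0 0 0.011 0; 1 0 0 0.011 0; 1 0 0 0.011 0; 1 0 0 0.011 0; 0.5 0 0 0 0; 0.5 0 0 0 0; 0.5 0 0 0 0; 0.5 0 0 0 0; 0.5 0 0 0 0
```

Call:
arm_command(
  series="1 0 0 -0.066 0; 1 0 0 -0.065 0; 1 0 0 -0.066 0; 1 0 0 -0.065 0; 1 -0.001 0.079 0 -0.006; 1 -0.002 0.079 0 -0.005; 1 -0.004 0.079 0 -0.006; 1 -0.005 0.079 0 -0.005; 1 -0.006 0.079 0 -0.006; 1 -0.008 0.079 0 -0.005",
)

```text
clock: 42.3
position: [0.5284, -0.2898, 0.2001]
ee_rot: [0.999, 0.052, 0.0, 0.0]
ft_force: [0.8, -0.2, -1.7]
grip_width: 0.156
grasp_force: 50.7
```

Call:
arm_command(
  series="1 -0.009 0.078 0 -0.006; 1 -0.011 0.078 0 -0.005; 1 -0.012 0.078 0 -0.006; 1 -0.014 0.078 0 -0.005; 1 0 0 0 0; 1 0 0 0 0; 1 0 0 0.047 0; 1 0 0 0.047 0; 1 0 0 0.047 0; 1 0 0 0 0",
)

```text
clock: 43.55
position: [0.5254, -0.4143, 0.1409]
ee_rot: [0.996, 0.086, -0.002, -0.001]
ft_force: [-0.0, 0.2, -0.5]
grip_width: 0.153
grasp_force: 50.7
```

```bash
python3 chk.py; python3 plan.py  0.5267,-0.415,0.103,9.9,1,5 0.5267,-0.415,0.103,9.9,0.5,4 0.5267,-0.415,0.22,9.9,0.5,4 0.50,-0.2,0.2,87.8,0.5 0.428,0.0223,0.12,87.0,0.5 0.428,0.0223,0.07,87.0,0.5
```

```text
d [78. 13.] [ 0.6416 -0.0984] yaw -1.7 board [ 39.6 -78.8] err [-2.9 -0.8] 0.4
c [97. 16.] [ 0.633  -0.0463] yaw -1.3 board [ 29.1 -27. ] err [-3.4 -1. ] 0.8
b [117.  15.] [0.628  0.0179] yaw -2.7 board [21.7 36.9] err [-0.8 10.9] -0.6
a [136.  16.] [0.6192 0.059 ] yaw -2.2 board [11.5 77.7] err [-1.  -0.3] -0.1
at [ 0.526  -0.4147  0.1424] 9.88 q [ 0.73  0.51 -0.19  1.45  0.1   1.19 -0.86] F [ 0.9 -0.7 -0.3] grip 0.153 50.7 t 43.6
1 0 0 0.02 0; 1 0 0 0.02 0; 1 0.001 0 0.02 0; 1 0 0 0.019 0; 1 0.001 0.001 0.02 0; 0.5 0 0 0 0; 0.5 0 0 0 0; 0.5 0 0 0 0; 0.5 0 0 0 0; 0.5 0 0 -0.073 0
0.5 0 0 -0.073 0; 0.5 0 0 -0.073 0; 0.5 0 0 -0.074 0; 0.5 0.003 -0.06 0.006 -0.048; 0.5 0.012 -0.059 0.006 -0.048; 0.5 0.021 -0.057 0.005 -0.048; 0.5 0.029 -0.053 0.006 -0.048; 0.5 0.036 -0.048 0.005 -0.048; 0.5 0.043 -0.042 0.006 -0.048; 0.5 0.049 -0.035 0.005 -0.048
0.5 0.054 -0.027 0.006 -0.048; 0.5 0.057 -0.018 0.005 -0.049; 0.5 0.091 -0.034 0.033 0.001; 0.5 0.091 -0.034 0.033 0.001; 0.5 0.091 -0.034 0.034 0.001; 0.5 0.091 -0.034 0.033 0.001; 0.5 0.091 -0.035 0.034 0; 0.5 0.092 -0.034 0.033 0.001; 0.5 0 0 0.063 0; 0.5 0 0 0.062 0
```

Strip b has been knocked about 11 mm sideways, so I'll fix it after releasing the brush.

Call:
arm_command(
  series="1 0 0 0.02 0; 1 0 0 0.02 0; 1 0 0 0.02 0; 1 0 0 0.019 0; 1 0 0 0.02 0; 0.5 0 0 0 0; 0.5 0 0 0 0; 0.5 0 0 0 0; 0.5 0 0 0 0; 0.5 0 0 0 0",
)

```text
clock: 44.85
position: [0.5265, -0.4152, 0.1041]
ee_rot: [0.996, 0.086, 0.0, 0.0]
ft_force: [-0.4, -0.4, -0.3]
grip_width: 0.503
grasp_force: 0.0
```

Call:
arm_command(
  series="0.5 0 0 -0.073 0; 0.5 0 0 -0.073 0; 0.5 0 0 -0.073 0; 0.5 0 0 -0.073 0; 0.5 0 0 0 0; 0.5 0 0 0 0; 0.5 0 0 0 0; 0.5 0 0 0 0; 0.5 0 0 0 0; 0.5 0 0 0 0",
)

```text
clock: 46.1
position: [0.5264, -0.415, 0.2206]
ee_rot: [0.996, 0.086, -0.0, -0.0]
ft_force: [-0.3, -0.1, -0.1]
grip_width: 0.497
grasp_force: 0.0
```

```bash
python3 chk.py
python3 - <<'E'
from h import *
s=cam("side");t=cam("top");S=lambda c,x0,y0,x1,y1:cv2.resize(c["pixels"][y0:y1,x0:x1,::-1],(400,300),interpolation=cv2.INTER_CUBIC)
cv2.imwrite("pics/chk7.png",np.hstack([np.vstack([S(s,230,160,350,250),S(t,262,130,382,220)]),np.vstack([S(s,320,100,420,175),S(t,390,140,490,215)])]))
k=blobs(s,(18,120,60),(35,255,255),(228,160,340,260))
for q in k:
    p=cen(q); m=min((cen(j) for j in blobs(t,(18,120,90),(35,255,255),(265,135,380,200))),key=lambda w:tri(t,w,s,p)[1]); print(tri(t,m,s,p))
E
```

```text
d [78. 13.] [ 0.6416 -0.0984] yaw -1.7 board [ 39.6 -78.8] err [-2.9 -0.8] 0.4
c [97. 16.] [ 0.633  -0.0463] yaw -1.3 board [ 29.1 -27. ] err [-3.4 -1. ] 0.8
b [117.  16.] [0.6279 0.0168] yaw -1.0 board [21.7 35.8] err [-0.8  9.8] 1.1
a [136.  16.] [0.6192 0.059 ] yaw -2.2 board [11.5 77.7] err [-1.  -0.3] -0.1
(array([0.61801306, 0.05824404, 0.01390192]), np.float64(0.003015090185657133))
(array([0.62579282, 0.01780085, 0.0153978 ]), np.float64(0.00023645843887604883))
(array([ 0.63297225, -0.04594965,  0.014426  ]), np.float64(0.0028611684341032493))
(array([ 0.64108234, -0.09856604,  0.01334848]), np.float64(0.000888130405079372))
```

View pics/chk7.png

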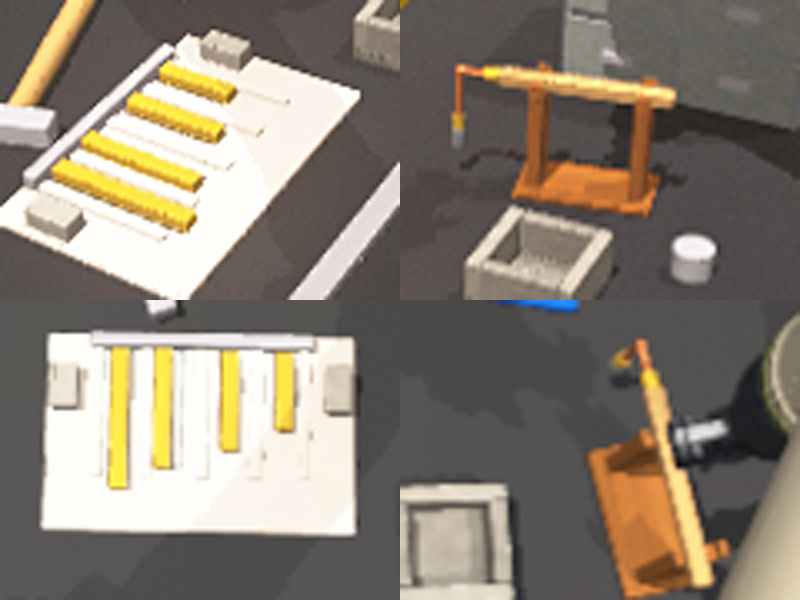

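The brush lies level in both notches again. Strip b has moved sideways towards strip a (top crop at about (162,408)) but is still against the fence. I'll regrasp it with a narrow opening and shift it back.

```bash
python3 plan.py 0.6275,0.0165,0.16,-2.1,0.72 0.6275,0.0165,0.08,-2.1,0.72,2 0.6275,0.0165,0.08,-2.1,0.72,2
```

```text
at [ 0.5264 -0.4151  0.2208] 9.88 q [ 0.73  0.45 -0.19  1.36  0.08  1.33 -0.85] F [ 0.8 -0.7  0.2] grip 0.501 0.0 t 46.25
0.72 0.043 -0.102 0.015 0.007; 0.72 0.041 -0.103 0.015 0.007; 0.72 0.039 -0.104 0.015 0.007; 0.72 0.037 -0.105 0.015 0.007; 0.72 0.034 -0.105 0.015 0.006; 0.72 0.032 -0.106 0.015 0.007; 0.72 0.03 -0.107 0.015 0.006; 0.72 0.028 -0.107 0.016 0.007; 0.72 0.026 -0.108 0.015 0.006; 0.72 0.024 -0.108 0.016 0.007
0.72 0 0 0.1 0; 0.72 0 0 0.1 0; 0.72 0 0 0 0; 0.72 0 0 0 0; 0.72 0 0 0 0; 0.72 0 0 0 0; 0.72 0 0 0 0; 0.72 0 0 0 0; 0.72 0 0 0 0; 0.72 0 0 0 0
```

Call:
arm_command(
  series="0.72 0.043 -0.102 0.015 0.007; 0.72 0.041 -0.103 0.015 0.007; 0.72 0.039 -0.104 0.015 0.007; 0.72 0.037 -0.105 0.015 0.007; 0.72 0.034 -0.105 0.015 0.006; 0.72 0.032 -0.106 0.015 0.007; 0.72 0.03 -0.107 0.015 0.006; 0.72 0.028 -0.107 0.016 0.007; 0.72 0.026 -0.108 0.015 0.006; 0.72 0.024 -0.108 0.016 0.007",
)

```text
clock: 47.5
position: [0.628, 0.0179, 0.16]
ee_rot: [1.0, -0.02, 0.0, 0.0]
ft_force: [0.7, 0.5, -0.4]
grip_width: 0.28
grasp_force: 0.0
```

Call:
arm_command(
  series="0.72 0 0 0.1 0; 0.72 0 0 0.1 0; 0.72 0 0 0 0; 0.72 0 0 0 0; 0.72 0 0 0 0; 0.72 0 0 0 0; 0.72 0 0 0 0; 0.72 0 0 0 0; 0.72 0 0 0 0; 0.72 0 0 0 0",
)

```text
clock: 48.75
position: [0.6277, 0.0166, 0.0799]
ee_rot: [1.0, -0.019, -0.0, 0.0]
ft_force: [0.5, -0.8, 0.5]
grip_width: 0.28
grasp_force: 0.0
```

```bash
python3 plan.py 0.6275,0.0165,0.034,-2.1,0.72,4 0.6275,0.0165,0.034,-2.1,1,5
```

```text
at [0.6277 0.0166 0.0799] -2.18 q [ 0.16  0.5  -0.33  1.62  0.18  1.05 -1.84] F [ 0.5 -0.8  0.5] grip 0.28 0.0 t 48.75
0.72 0 0 0.029 0; 0.72 0 0 0.029 0; 0.72 0 0 0.028 0; 0.72 0 0 0.029 0; 1 0 0 0 0; 1 0 0 0 0; 1 0 0 0 0; 1 0 0 0 0; 1 0 0 0 0; 1 0 0 0 0
```

Call:
arm_command(
  series="0.72 0 0 0.029 0; 0.72 0 0 0.029 0; 0.72 0 0 0.028 0; 0.72 0 0 0.029 0; 1 0 0 0 0; 1 0 0 0 0; 1 0 0 0 0; 1 0 0 0 0; 1 0 0 -0.01 0; 1 0 0 -0.01 0",
)

```text
clock: 50.0
position: [0.6278, 0.0166, 0.0424]
ee_rot: [1.0, -0.019, 0.0, 0.0]
ft_force: [-0.4, 1.2, -1.7]
grip_width: 0.168
grasp_force: 52.9
```

Call:
arm_command(
  series="1 -0.003 0.012 0 0; 1 0 0.012 0 0; 1 0 0 0 0; 1 0 0 0.01 0; 1 0 0 0.01 0; 1 0 0 0 0; 0.72 0 0 0 0; 0.72 0 0 0 0; 0.72 0 0 0 0; 0.72 0 0 0 0",
)

```text
clock: 51.25
position: [0.6262, 0.007, 0.0341]
ee_rot: [1.0, -0.019, 0.0, 0.0]
ft_force: [0.6, 0.3, 0.0]
grip_width: 0.283
grasp_force: 0.0
```

```bash
python3 plan.py 0.6265,0.007,0.12,-2.1,0.72,3 0.428,0.0223,0.12,87,0.4 0.428,0.0223,0.06,87,0.4,2 0.428,0.0223,0.06,87,0.4,3
```

```text
at [0.6262 0.007  0.0341] -2.19 q [ 0.16  0.56 -0.32  1.65  0.2   0.97 -1.84] F [0.6 0.3 0. ] grip 0.283 0.0 t 51.25
0.72 0 0 -0.072 0; 0.72 0 0 -0.071 0; 0.72 0.001 0 -0.072 0; 0.4 -0.05 -0.002 0 -0.05; 0.4 -0.049 -0.01 0 -0.049; 0.4 -0.047 -0.017 0 -0.05; 0.4 -0.043 -0.024 0 -0.049; 0.4 -0.039 -0.031 0 -0.05; 0.4 -0.034 -0.036 0 -0.049; 0.4 -0.028 -0.041 0 -0.05
0.4 -0.022 -0.045 0 -0.049; 0.4 -0.014 -0.048 0 -0.05; 0.4 -0.007 -0.049 0 -0.049; 0.4 0 0 0.075 0; 0.4 0 0 0.075 0; 0.4 0 0 0 0; 0.4 0 0 0 0; 0.4 0 0 0 0; 0.4 0 0 0 0; 0.4 0 0 0 0
```

Call:
arm_command(
  series="0.72 0 0 -0.072 0; 0.72 0 0 -0.071 0; 0.72 0.001 0 -0.072 0; 0.4 -0.05 -0.002 0 -0.05; 0.4 -0.049 -0.01 0 -0.049; 0.4 -0.047 -0.017 0 -0.05; 0.4 -0.043 -0.024 0 -0.049; 0.4 -0.039 -0.031 0 -0.05; 0.4 -0.034 -0.036 0 -0.049; 0.4 -0.028 -0.041 0 -0.05",
)

```text
clock: 52.5
position: [0.4871, 0.018, 0.1201]
ee_rot: [0.864, 0.504, 0.0, 0.0]
ft_force: [0.6, 0.2, -0.5]
grip_width: 0.596
grasp_force: 0.0
```

Call:
arm_command(
  series="0.4 -0.022 -0.045 0 -0.049; 0.4 -0.014 -0.048 0 -0.05; 0.4 -0.007 -0.049 0 -0.049; 0.4 0 0 0.075 0; 0.4 0 0 0.075 0; 0.4 0 0 0 0; 0.4 0 0 0 0; 0.4 0 0 0 0; 0.4 0 0 0 0; 0.4 0 0 0 0",
)

```text
clock: 53.75
position: [0.4282, 0.0221, 0.0603]
ee_rot: [0.726, 0.688, 0.0, 0.0]
ft_force: [1.0, 0.5, 0.2]
grip_width: 0.599
grasp_force: 0.0
```

```bash
python3 chk.py; python3 plan.py 0.428,0.0217,0.022,86.8,0.4,4 0.428,0.0217,0.022,86.8,1,6 0.428,0.0217,0.13,86.8,1,4 0.6448,-0.0196,0.13,87.9,1,7
```

```text
d [78. 13.] [ 0.6416 -0.0984] yaw -1.7 board [ 39.6 -78.8] err [-2.9 -0.8] 0.4
c [97. 13.] [ 0.633  -0.0446] yaw -1.4 board [ 29.1 -25.4] err [-3.4  0.6] 0.7
b [117.  16.] [0.6277 0.0073] yaw -1.0 board [21.8 26.3] err [-0.7  0.3] 1.1
a [136.  16.] [0.6192 0.059 ] yaw -2.2 board [11.5 77.7] err [-1.  -0.3] -0.1
at [0.4281 0.0222 0.0602] 86.91 q [ 0.43  0.17 -0.62  2.13  0.13  0.88 -0.32] F [-0.3  0.5 -0.3] grip 0.599 0.0 t 53.8
0.4 0 0 0.024 0; 0.4 0 0 0.024 0; 0.4 -0.001 0 0.024 0; 0.4 0 0 0.023 0.001; 1 0 0 0 0; 1 0 0 0 0; 1 0 0 0 0; 1 0 0 0 0; 1 0 0 0 0; 1 0 0 0 0
1 0 0 -0.067 0; 1 0 0 -0.068 0; 1 0 0 -0.067 0; 1 0 0 -0.068 0; 1 -0.01 0.078 0 -0.001; 1 -0.011 0.078 0 -0.001; 1 -0.011 0.078 0 -0.001; 1 -0.011 0.078 0 -0.001; 1 -0.011 0.078 0 -0.001; 1 -0.012 0.078 0 -0.001
1 -0.011 0.078 0 0; 1 0 0 0 0; 1 0 0 0 0; 1 0 0 0 0; 1 0 0 0 0; 1 0 0 0 0; 1 0 0 0 0; 1 0 0 0 0; 1 0 0 0 0; 1 0 0 0 0
```

Call:
arm_command(
  series="0.4 0 0 0.024 0; 0.4 0 0 0.024 0; 0.4 -0.001 0 0.024 0; 0.4 0 0 0.023 0.001; 1 0 0 0 0; 1 0 0 0 0; 1 0 0 0 0; 1 0 0 0 0; 1 0 0 0 0; 1 0 0 0 0",
  newtons=100,
)

```text
clock: 55.05
position: [0.4281, 0.0219, 0.0221]
ee_rot: [0.727, 0.687, 0.0, 0.0]
ft_force: [-1.8, 0.3, 6.3]
grip_width: 0.238
grasp_force: 99.1
```

Call:
arm_command(
  series="1 0 0 -0.067 0; 1 0 0 -0.068 0; 1 0 0 -0.067 0; 1 0 0 -0.068 0; 1 -0.01 0.078 0 -0.001; 1 -0.011 0.078 0 -0.001; 1 -0.011 0.078 0 -0.001; 1 -0.011 0.078 0 -0.001; 1 -0.011 0.078 0 -0.001; 1 -0.012 0.078 0 -0.001",
)

```text
clock: 56.3
position: [0.6143, -0.0142, 0.1291]
ee_rot: [0.72, 0.693, -0.0, -0.0]
ft_force: [0.5, 0.0, -2.7]
grip_width: 0.247
grasp_force: 98.9
```

Call:
arm_command(
  series="1 -0.011 0.078 0 0; 1 0 0 0 0; 1 0 0 0 0; 1 0 0 0 0; 1 0 0 0 0; 1 0 0 0 0; 1 0 0 0 0; 1 0 0 0 0; 1 0 0 0 0; 1 0 0 0 0",
)

```text
clock: 57.55
position: [0.6446, -0.0194, 0.1299]
ee_rot: [0.72, 0.693, -0.0, 0.0]
ft_force: [-0.1, -0.5, -2.9]
grip_width: 0.242
grasp_force: 99.1
```

```bash
python3 plan.py 0.6448,-0.0196,0.07,87.9,1,3 0.6448,-0.0196,0.052,87.9,1,4 0.6448,-0.0196,0.0505,87.9,1,1 0.6448,-0.0196,0.0505,87.9,0.6,4
python3 - <<'E'
from h import *
t=cam("top"); k=max(blobs(t,(0,0,140),(180,60,255),(255,100,390,240)),key=cv2.contourArea)
i=t["pixels"][100:240,250:390,::-1]; s=cam("side")["pixels"][130:270,220:360,::-1]
cv2.imwrite("pics/bar.png",cv2.resize(np.hstack([i,s]),(800,400),interpolation=cv2.INTER_CUBIC))
E
```

```text
at [ 0.6446 -0.0194  0.1299] 87.81 q [ 0.36  0.52 -0.54  1.52  0.28  1.18 -0.27] F [-0.1 -0.5 -2.9] grip 0.242 99.1 t 57.55
1 0 0 0.05 0; 1 0 0 0.05 0; 1 -0.001 0 0.05 0; 1 0 0 0.011 0; 1 0 0 0.011 0; 1 0 0 0.011 0; 1 0 0 0.012 0; 1 0 0 0.003 0; 0.6 0 0 0 0; 0.6 0 0 0 0
0.6 0 0 0 0; 0.6 0 0 0 0; 0.6 0 0 0 0; 0.6 0 0 0 0; 0.6 0 0 0 0; 0.6 0 0 0 0; 0.6 0 0 0 0; 0.6 0 0 0 0; 0.6 0 0 0 0; 0.6 0 0 0 0
```

View pics/bar.png

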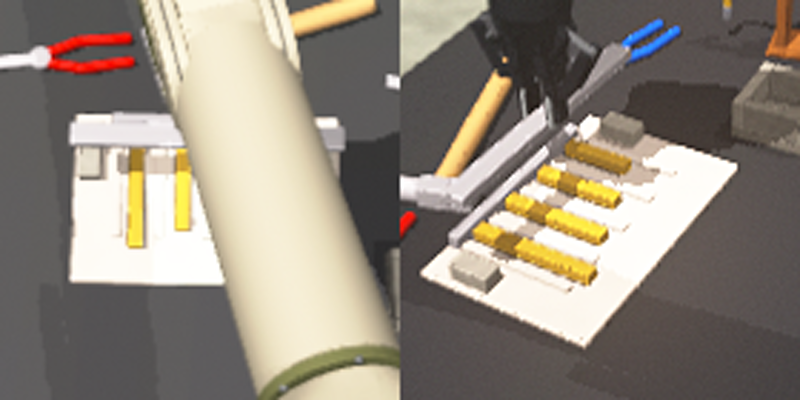

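The bar is held level and square above the two supports, its left end at crop (75,133) and right end at (345,138). Lowering it now.

Call:
arm_command(
  series="1 0 0 0.05 0; 1 0 0 0.05 0; 1 -0.001 0 0.05 0; 1 0 0 0.011 0; 1 0 0 0.011 0; 1 0 0 0.011 0; 1 0 0 0.012 0; 1 0 0 0.003 0; 1 0 0 0 0; 1 0 0 0 0",
)

```text
clock: 58.9
position: [0.6448, -0.0198, 0.051]
ee_rot: [0.72, 0.694, 0.0, 0.0]
ft_force: [0.1, 0.5, -3.3]
grip_width: 0.242
grasp_force: 99.1
```

Call:
arm_command(
  series="0.6 0 0 0 0; 0.6 0 0 0 0; 0.6 0 0 0 0; 0.6 0 0 0 0; 0.6 0 0 -0.05 0; 0.6 0 0 -0.1 0; 0.6 0 0 -0.1 0; 0.6 0 0 -0.1 0; 0.6 0 0 0 0; 0.6 0 0 0 0",
)

```text
clock: 60.15
position: [0.6445, -0.0198, 0.1913]
ee_rot: [0.72, 0.694, 0.0, 0.0]
ft_force: [-0.3, 0.1, -1.2]
grip_width: 0.398
grasp_force: 0.0
```

```bash
python3 plan.py 0.50,-0.3,0.25,60,0.6 0.3,-0.5,0.27,30,0.6
```

```text
at [ 0.6445 -0.0198  0.1913] 87.82 q [ 0.37  0.47 -0.55  1.46  0.25  1.29 -0.25] F [-0.3  0.1 -1.2] grip 0.398 0.0 t 60.15
0.6 -0.089 -0.042 -0.018 0.019; 0.6 -0.092 -0.036 -0.018 0.019; 0.6 -0.094 -0.031 -0.018 0.019; 0.6 -0.095 -0.025 -0.019 0.02; 0.6 -0.097 -0.019 -0.018 0.019; 0.6 -0.097 -0.014 -0.019 0.02; 0.6 -0.098 -0.007 -0.018 0.019; 0.6 -0.099 -0.002 -0.019 0.02; 0.6 -0.098 -0.026 -0.007 0.024; 0.6 -0.099 -0.019 -0.007 0.024
0.6 -0.1 -0.011 -0.007 0.024; 0.6 -0.101 -0.003 -0.007 0.024; 0.6 -0.101 0.004 -0.007 0.023; 0.6 -0.1 0.012 -0.007 0.024; 0.6 -0.099 0.019 -0.008 0.023; 0.6 0 0 0 0; 0.6 0 0 0 0; 0.6 0 0 0 0; 0.6 0 0 0 0; 0.6 0 0 0 0
```

Call:
arm_command(
  series="0.6 -0.089 -0.042 -0.018 0.019; 0.6 -0.092 -0.036 -0.018 0.019; 0.6 -0.094 -0.031 -0.018 0.019; 0.6 -0.095 -0.025 -0.019 0.02; 0.6 -0.097 -0.019 -0.018 0.019; 0.6 -0.097 -0.014 -0.019 0.02; 0.6 -0.098 -0.007 -0.018 0.019; 0.6 -0.099 -0.002 -0.019 0.02; 0.6 -0.098 -0.026 -0.007 0.024; 0.6 -0.099 -0.019 -0.007 0.024",
)

```text
clock: 61.4
position: [0.4412, -0.3577, 0.2542]
ee_rot: [0.902, 0.432, -0.0, -0.001]
ft_force: [0.1, -0.2, 0.1]
grip_width: 0.402
grasp_force: 0.0
```

Call:
arm_command(
  series="0.6 -0.1 -0.011 -0.007 0.024; 0.6 -0.101 -0.003 -0.007 0.024; 0.6 -0.101 0.004 -0.007 0.023; 0.6 -0.1 0.012 -0.007 0.024; 0.6 -0.099 0.019 -0.008 0.023; 0.6 0 0 0 0; 0.6 0 0 0 0; 0.6 0 0 0 0; 0.6 0 0 0 0; 0.6 0 0 0 0",
)

```text
clock: 62.65
position: [0.3006, -0.4997, 0.2695]
ee_rot: [0.966, 0.26, 0.0, 0.0]
ft_force: [-0.7, 0.7, 0.9]
grip_width: 0.399
grasp_force: 0.0
```

Run:
```python
from h import *
t=cam("top");s=cam("side");S=lambda c,x0,y0,x1,y1:cv2.resize(c["pixels"][y0:y1,x0:x1,::-1],(400,300),interpolation=cv2.INTER_CUBIC)
cv2.imwrite("pics/fin.png",np.hstack([np.vstack([S(s,230,160,350,250),S(t,262,130,382,220)]),np.vstack([S(s,320,100,420,175),S(t,390,140,490,215)])]))
# strips' near ends, yellow blobs split by the bar
B=np.array([.6049,-.0182]);a=np.radians(-2.1);R=np.array([[np.cos(a),-np.sin(a)],[np.sin(a),np.cos(a)]])
for k in blobs(t,(18,120,90),(35,255,255),(265,135,380,200),8):
    P=(plane(t,k,.021)[:,:2]-B)@R*1000; print("x",P[:,0].min().round(1),P[:,0].max().round(1),"y",P[:,1].mean().round(1))
```

```text
x -1.0 28.1 y -78.2
x -21.1 30.3 y -25.4
x -37.9 29.5 y 25.7
x -57.7 28.7 y 77.2
x 60.2 76.7 y -77.7
x 59.3 75.8 y -25.8
x 61.8 78.2 y 26.0
x 60.9 77.4 y 76.0
```

View pics/fin.png

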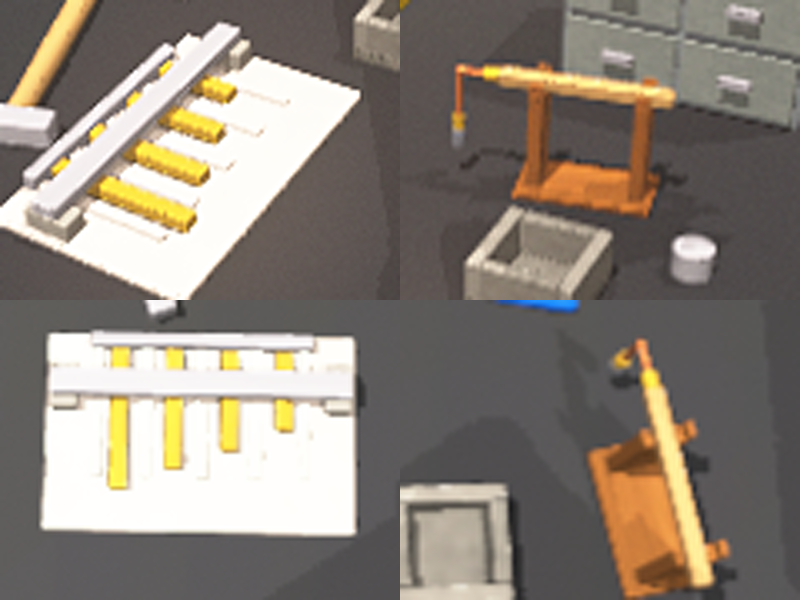

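The final view shows the bar flat on both supports and centred. The four strips are in their lanes and the brush lies in both notches. I'm handing in.

```bash
python3 -c "
from workcell import manip
print(manip.hand_in())"
```

```text
the job is handed in; nothing more can be done
None
```

I handed the job in: the final pictures show all four strips in their lanes, the brush back in its rest and the bar across the supports, and strip b, knocked aside after the brushing, was put back; hand-in returned no verdict.

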